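# Lock a sprung belt tensioner at its fitting mark

## Task

The overhauled belt tensioner has to be locked ready for fitting. Take the slim locking pin from the wooden rack, put it down into the hole at the end of the tensioner's sprung arm, and with it swing the arm steadily round against its spring to the 24-degree mark of the scale (the middle one of the three holes in the plate below); feel for that hole with light pressure, press the pin fully home in it so that it holds the arm there, and let go. Do not strain the pin or let the arm snap back, and leave the stout pin, the spanner, the screwdriver and the spare roller where they are.

Things in the scene. Friction and masses are not known exactly. Their poses are not given: they have to be found in the camera images.
- tensioner: Belt tensioner unit: dark steel mounting plate 275 x 210 x 10 mm fixed flat on the bench, with spring drum, sprung arm and a light index plate. Origin: on the arm's vertical pivot axis, bench height (z 0); x runs level from the pivot to the middle of the index plate; z up. Mounting plate: x -60 to 215, y -105 to 105 mm. A stop post 12 mm thick, 40 mm high stands beside the resting arm.
- plate_mid (a point): Point fixed on the unit: x 165, y 0, 22 mm above the bench, the NOMINAL place of the 24-degree hole. The aluminium index plate (x 135 to 195, y -85 to 85, top 22 mm above bench) is bolted through slots and really stands turned about the pivot by up to 0.08 rad (13 mm here) either way, new each time, with its holes and scale. That is not reported: find the true hole by feel or eye.
- scale_mid (a point): Nominal place of the 24-degree mark (x 190, y 0). Dark marks on the index plate each 3 degrees, long ones at 0, 12, 24, 36 counted anticlockwise from above (+y); 0 is 24 degrees clockwise of the x axis when nominal. Three upright holes lie at 12, 24 and 36: 11.5 mm wide, 12 mm deep, floored by the mounting plate, 165 mm from the pivot. An arm locked at 24 covers that mark with its pointer.
- tension_arm (a joint): Swing of the sprung arm, rad. 0 = at rest on its stop, pointing 24 degrees (0.419 rad) clockwise of the unit's x axis seen from above; grows anticlockwise, end stop at 0.80. In the 24-degree hole it reads 0.33 to 0.51 as the plate is set (12: 0.12 to 0.30, 36: 0.54 to 0.72). The spring always drives it back to 0: about 3 N at the bush at rest, 8 N at 24 degrees, plus a little friction.
- bush (a point): Centre of the upper mouth of the upright hole in the arm's end block; moves with the arm. Hole 11.5 mm wide, through the 34 mm square, 16 mm thick block (24 to 40 mm above the bench, 2 mm clear of the index plate), 165 mm from the pivot. On the 30 mm wide arm: an idler roller 51 mm across, 80 mm from the pivot, top 64 mm above the bench; hub and coil spring at the pivot, top 63 mm.
- lock_pin: Slim locking pin, about 90 g, 75 mm tall: steel shank 10 mm thick, 28 mm long, chamfered tip; collar 24 mm across, 5 mm thick; black flat grip. Origin: centre of the tip's end; z up to the grip. Starts hanging upright by its collar in either rack hole, tip 12 mm above the bench. In the bush its tip first rests on the index plate at 22 mm; fully home the collar is on the block, tip at 12 mm.
- pin_grip (a point): On the locking pin's axis, 57 mm above its tip, inside its grip. The grip is 14 (x) x 28 (y) x 42 mm (z), from 33 to 75 mm above the tip; take it by the faces across its 14 mm x thickness. With the arm's side load it takes 3 to 15 N of push to send the pin home in a hole. More than 55 N of contact force between pin and unit (over about 20 N of push from the hand) strains them.
- stout_pin: Stout pin, not to be used: the same shape, thicker and taller (shank 14 mm, collar 30 mm, grip 19 x 36 x 50 mm). Hangs in the other rack hole. Origin: centre of its tip's end.
- rack: Wooden pin rack, fixed: 50 (x) x 120 (y) x 40 mm high, with two upright holes 17 mm wide at y -30 and +30 mm. Origin: centre of its underside, on the bench.
- spanner: Steel spanner, 200 mm long, lying on the bench; leave it. Origin: under its middle; x along it.
- driver: Screwdriver with black handle, 210 mm long, lying on the bench; leave it. Origin: under its middle; x along it.
- spare_roller: Spare aluminium idler roller, 51 mm across, 18 mm high, lying flat on the bench; leave it. Origin: centre of its underside.
Mind the look-alikes: they are no part of the job. Leave any red, white or yellow look-alike of the lock_pin alone.

How it is judged:
By the outcome, as a careful person would: the job done as asked, in the order asked, and still so for the second after the job is handed in, with the robot touching nothing.
It also fails if it takes over 72 s, if anything falls off the work surface, if the arm or the gripper's body presses on something with over 40 N, if the wrist force passes 120 N, or if a joint passes its speed limit or range.

## Robot

A 7-joint arm with a two-finger parallel gripper is mounted at the origin on the work surface. World frame = base frame: x ahead of the robot, y to its left, z up, the work surface at z = 0. Lengths are in m, angles in rad, forces in N, time in s.
With the tool pointing down it reaches from about 0.35 to 0.9 m from the base axis. Payload 8.1 kg.
Tool frame: the origin (TCP) lies midway between the tips of the shut fingers; the grasp point (between the pads) lies 19 mm behind it; x points along the fingers, z is the direction in which the jaws open and shut, and the axes are right-handed (so a half turn about x gives the same grasp; the last joint's range is limited). The gripper opens to 92 mm and grips with 3 to 60 N. Pads are 19 mm wide; open, the fingers measure 130 mm over their backs; the gripper's body (75 mm by 190 mm) begins 47 mm behind the grasp point.
Start: joints at [-1.341, 0.434, 0.025, 1.573, -0.012, 1.134, -0.075], TCP at [0.204, 0.591, 0.227] pointing down, gripper open.
Joint ranges: [-2.62, 2.62], [-0.44, 2.09], [-1.27, 1.32], [0.08, 2.57], [-1.32, 4.46], [0.12, 2], [-2.74, 2.74]. Speed limits (rad/s): [2.22, 2.22, 3.01, 3.01, 3.14, 3.14, 3.14].

## Interface

Orientations are given as a rotation vector (axis times angle).
In Python, from cell import arm, optics, finder gives the robot as it stands.
- The arm moves only by the tool send_rows, never from a script. Its argument "rows" is a list that holds one entry, the list of rows, each a list of 7 numbers: the shift along the tool's x, y, z in mm, then the turn, a rotation vector about the tool's x, y, z in degrees, then the opening in per cent of the stroke, from 0 (shut) to 100 (fully open). A call has exactly 8 rows; each row is the pose to reach, as a shift and turn from the pose commanded when the call began, along the tool's axes at that moment; what a row does not reach only later rows make up. A row lasts 1/10 s, in which the tool goes at most 50 mm and 8.59 degrees, less where a joint would pass 70% of its speed; a pose out of reach is approached as far as the arm can. A call with a gripper value outside its range is refused whole. The fingers move at their own pace and stop on an object; "grip_force" is the grip in N (left out, the last holds). Time passes only in rows, so rows that repeat a pose let the fingers close, or fill a call up. It gives the time, the measured TCP pose, the force and the opening at its end, in the units of the state.
- arm.observe(): the state, without advancing time (a new reading comes with each control period).
- optics.get_image(name): name is "scene" or "top"; returns (picture, depth): 384x512x3 uint8, red, green, blue; 384x512 float32, m along the optical axis (not along the pixel's ray), 0 where there is no reading.
- optics.get_calibration(name): a dict with "camera_matrix" (3x3 intrinsics, pixels), "position" and "orientation" of the camera in the world. Camera axes: x right, y up, looking along -z (the intrinsics and any distortion apply to the point x, -y, -z); pixel columns grow to the right and rows downward; lengths in m; the calibration is good to about 2 mm. A picture is of the moment at which its call begins. get_calibration takes no time and is no camera call.
- arm.sign_off(): hands the job in, once; it reports no verdict.
Trained networks look in the newest picture that a camera, given by its name, has taken for a name from the list of things; names that differ only in an ending like _2 or _b are one class to them, and where a whole thing is asked for, a point or a joint stands for the part that bears it (a point fixed in the world has none). Each returns a list of dicts, best first, with "confidence" (0 to 1); they miss things now and then, are a little off and sometimes report something else, mostly with a low value. They report only what shows in the picture. A call takes as long as a camera call. They do not tell look-alikes from the thing itself.
- finder.search_frame(camera, thing): "bbox" ([left, top, width, height] in pixels, round what is visible of it).
- finder.regions_of(camera, thing): "region" (384x512 bool, what is visible of it) and "bbox" ([left, top, width, height] in pixels, round what is visible of it).
- finder.place_of(camera, thing): "xy" ([column, row] in pixels: a listed point, or the origin of a listed thing).
The state is a dict: "clock": time; "joints": joint angles; "dq": joint speeds; "joint_efforts": joint torques, N m; "position": TCP position; "ee_rot": TCP orientation; "force": force on the tool from outside, world axes, zero at the start; "ft_torque": the same for the moment, N m; "width": opening from 0.0 (shut) to 1.0 (fully open).
Only numpy, scipy, OpenCV 4.12 (cv2) and the standard library are available. Lean on these libraries where they do the work, as an engineer would, in place of code of your own. Each camera call takes 0.05 s, during which the arm holds its last target.

## Working session

There is one attempt and no reset: what is moved stays moved. The work goes in short steps, Python scripts to look and compute and a tool call to move; the robot and the scene stay as the last step left them, time stands still between calls to the robot, and variables do not carry over. Pictures are saved under pics/ and viewed, and the job is handed in when it is done.

Besides the shell and the picture viewer there is one more tool, called after "Emit:" as a command line: name --argument value ..., lists and objects as JSON in quotes. send_rows: Moves the arm, as the interface text tells. Its arguments: {"type":"object","properties":{"rows":{"type":"array"},"grip_force":{"type":"number"}},"required":["rows"]}

```bash
mkdir -p pics; ls; python3 - <<'E'
from cell import arm, optics, finder
import cv2, numpy as np
print(arm.observe())
for n in ("scene","top"):
    im,d=optics.get_image(n)
    np.savez(f"/tmp/{n}.npz",im=im,d=d)
    cv2.imwrite(f"pics/{n}0.png",im[:,:,::-1])
    print(n,optics.get_calibration(n))
E
```

```text
pics
{'clock': 0.0, 'joints': array([-1.3406014 ,  0.43523179,  0.02497224,  1.57410877, -0.01157452,
        1.13399782, -0.07514054]), 'dq': array([-9.90450558e-04, -1.99659722e-03, -5.15999799e-04, -1.57783029e-03,
       -5.30586797e-04, -7.28709672e-04,  2.22983386e-05]), 'joint_efforts': array([ 2.67100477e-04, -6.67850447e+01,  9.84825119e-01, -3.14479208e+01,
       -6.06874935e-02,  4.27161204e-02,  1.50317796e-04]), 'position': array([0.2040717 , 0.59019596, 0.22593499]), 'ee_rot': array([-0.96161637,  1.3497253 ,  0.95985985]), 'force': array([-0.22241108,  0.2405162 , -0.71134192]), 'ft_torque': array([-0.0205655 , -0.05327931, -0.10566312]), 'width': 1.0046591714510806}
scene {'camera_matrix': array([[483.13006493,   0.        , 259.30664107],
       [  0.        , 483.13006493, 192.71100489],
       [  0.        ,   0.        ,   1.        ]]), 'position': array([0.99688548, 0.37815188, 0.94531422]), 'orientation': array([0.32888656, 0.71206257, 2.22426031])}
top {'camera_matrix': array([[466.12675224,   0.        , 254.44784663],
       [  0.        , 466.12675224, 186.8614712 ],
       [  0.        ,   0.        ,   1.        ]]), 'position': array([ 0.37983447, -0.04973126,  1.24749681]), 'orientation': array([ 0.07742334, -0.09599127, -1.59218853])}
```

View pics/scene0.png

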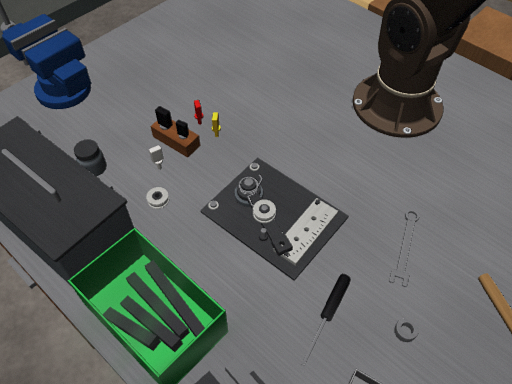

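View pics/top0.png

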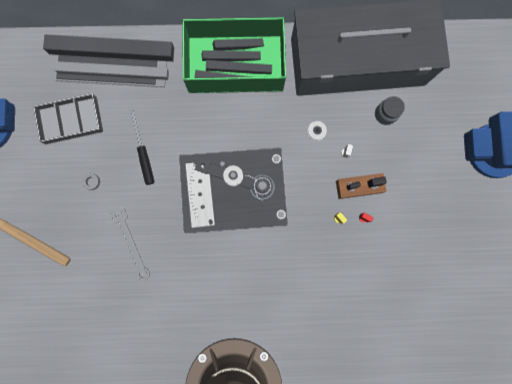

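Both pictures show the tensioner (top about (235,190)) and the rack at top (362,186). The rack holds two black pins: a smaller one at top (353,186)/scene (182,128), and a bigger one at top (378,182)/scene (163,118). Red, yellow and white look-alikes stand around the rack. Next I'll enlarge the crops and measure.

```bash
cat > h.py <<'E'
import numpy as np, cv2
from scipy.spatial.transform import Rotation as R
from cell import arm, optics, finder
def cal(n):
    c=optics.get_calibration(n); return c["camera_matrix"],np.array(c["position"]),R.from_rotvec(c["orientation"]).as_matrix()
def toz(n,u,v,z):
    K,p,Rm=cal(n); r=Rm@np.array([(u-K[0,2])/K[0,0],-(v-K[1,2])/K[1,1],-1]); return p+r*(z-p[2])/r[2]
def dep(n,u,v,d):
    K,p,Rm=cal(n); return p+Rm@(np.array([(u-K[0,2])/K[0,0],-(v-K[1,2])/K[1,1],-1])*d)
def proj(n,P):
    K,p,Rm=cal(n); c=Rm.T@(np.asarray(P)-p); return K[0,2]+K[0,0]*c[0]/-c[2],K[1,2]-K[1,1]*c[1]/-c[2]
def cloud(n,d):
    K,p,Rm=cal(n); v,u=np.mgrid[0:384,0:512]
    c=np.stack([(u-K[0,2])/K[0,0]*d,-(v-K[1,2])/K[1,1]*d,-d],-1); return c@Rm.T+p
E
python3 - <<'E'
from h import *
def crop(n,x,y,w,h,s,name):
    im=np.load(f"/tmp/{n}.npz")["im"]; cv2.imwrite("pics/"+name,cv2.resize(im[y:y+h,x:x+w,::-1],None,fx=s,fy=s,interpolation=cv2.INTER_CUBIC))
crop("top",175,140,120,100,6,"c1.png")
crop("scene",140,90,90,75,8,"c2.png")
crop("scene",195,150,160,130,5,"c3.png")
d=np.load("/tmp/top.npz")["d"]; C=cloud("top",d)
for nm,(u,v) in dict(bench=(320,260),plate=(225,215),index=(200,215),slim=(352,186),stout=(378,182),rack=(365,186),roller=(233,168)).items(): print(nm,C[v,u].round(4))
d=np.load("/tmp/scene.npz")["d"]; C=cloud("scene",d)
for nm,(u,v) in dict(bench=(150,250),plate=(240,230),index=(310,232),slim=(182,123),stout=(163,113),roller=(264,208)).items(): print(nm,C[v,u].round(4))
for n in("top","scene"):
    for t in ("lock_pin","pin_grip","stout_pin","tensioner","plate_mid","scale_mid","bush","rack"):
        print(n,t,[(np.round(r["xy"],1),round(r["confidence"],2)) for r in finder.place_of(n,t)])
E
```

```text
bench [ 0.3187 -0.235   0.0013]
plate [0.443  0.0138 0.0117]
index [0.4439 0.0785 0.0254]
slim [ 0.5045 -0.3098  0.0875]
stout [ 0.5123 -0.3736  0.0952]
rack [ 0.5088 -0.3544  0.0403]
roller [ 0.5617 -0.0111  0.0551]
bench [ 0.7843 -0.1068  0.0702]
plate [ 0.5991 -0.0305  0.0116]
index [0.5006 0.0916 0.021 ]
slim [ 0.5078 -0.3119  0.0873]
stout [ 0.5214 -0.3647  0.0952]
roller [ 0.5443 -0.0085  0.0631]
top lock_pin [(array([359. , 216.7]), 0.55), (array([335.6, 219.6]), 0.54), (array([341.9, 155.3]), 0.53), (array([349.7, 189.5]), 0.42)]
top pin_grip [(array([337.1, 219. ]), 0.68), (array([346.7, 150.1]), 0.64), (array([351.4, 184.8]), 0.56), (array([364.1, 214. ]), 0.48)]
top stout_pin [(array([371. , 188.6]), 0.71), (array([357.9, 185.2]), 0.36)]
top tensioner [(array([261.2, 186.3]), 0.8), (array([139.5, 147. ]), 0.64)]
top plate_mid [(array([201.2, 193.3]), 0.92), (array([130.9, 243.5]), 0.28)]
top scale_mid [(array([189.3, 192.8]), 0.89)]
top bush [(array([203.5, 163.5]), 0.59)]
top rack [(array([363.1, 182.8]), 0.9)]
scene lock_pin [(array([158.3, 167.1]), 0.68), (array([186.6, 146.5]), 0.66), (array([201.2, 120.6]), 0.55), (array([219.6, 134.8]), 0.53)]
scene pin_grip [(array([180.9, 130.3]), 0.73), (array([159.8, 152.6]), 0.64), (array([214. , 123.9]), 0.63), (array([195.1, 109.8]), 0.53)]
scene stout_pin [(array([166.7, 135.8]), 0.62)]
scene tensioner [(array([246.5, 198.2]), 0.93)]
scene plate_mid [(array([304.9, 228.8]), 0.67)]
scene scale_mid [(array([312.9, 237.6]), 0.68)]
scene bush [(array([280.3, 247. ]), 0.57)]
scene rack [(array([175.9, 142. ]), 0.67)]
```

View pics/c1.png

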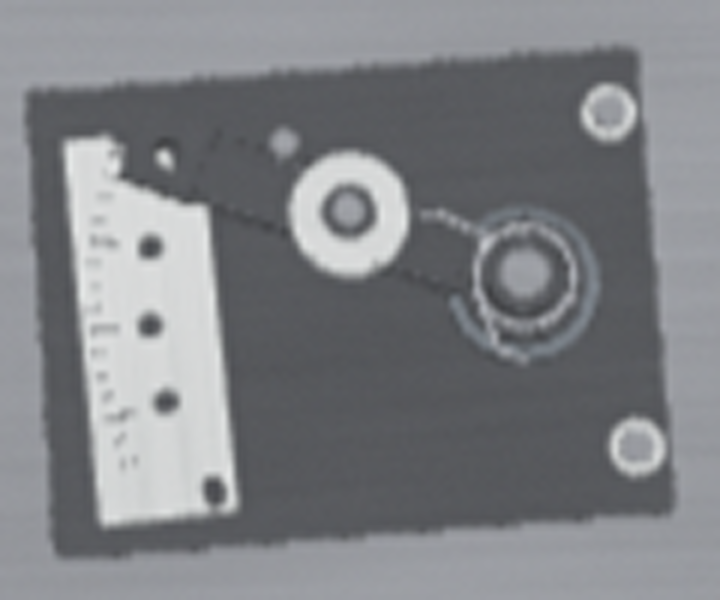

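View pics/c2.png

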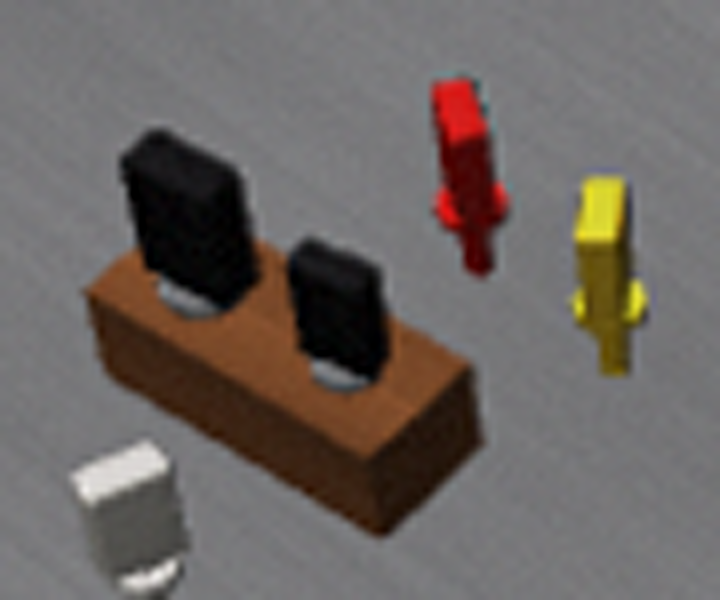

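View pics/c3.png

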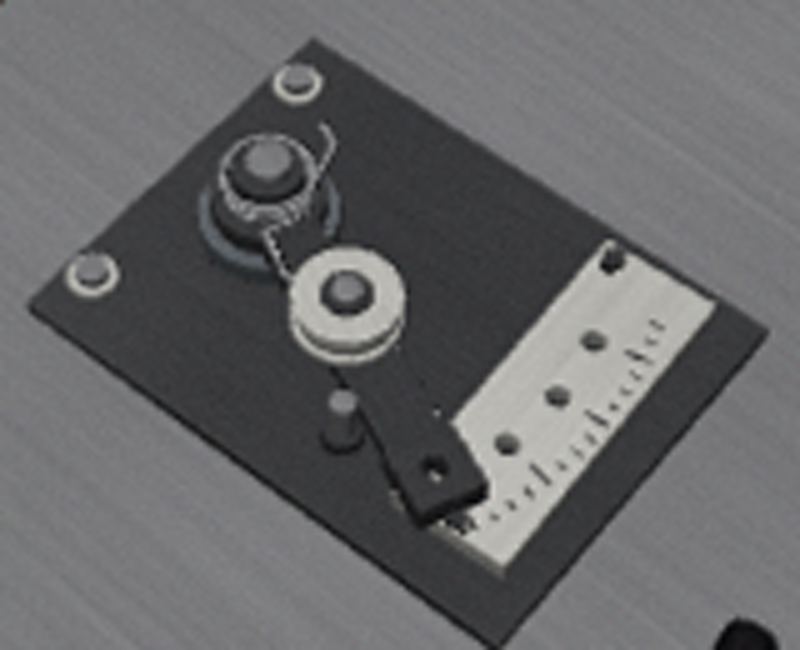

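The crops settle which pin is meant. The two black pins in the rack are at scene (182,128), with the smaller grip and top at z=0.087 (12+75 mm, as described), and at scene (163,118), which is bigger with its top at 0.095. The first is the slim lock_pin. The red, yellow and white ones are decoys. Now I'll measure exactly.

```bash
python3 - <<'E'
from h import *
T=np.load("/tmp/top.npz"); S=np.load("/tmp/scene.npz")
# plate top
g=cv2.cvtColor(T["im"],cv2.COLOR_RGB2GRAY)
m=np.zeros_like(g); m[140:240,175:295]=(g[140:240,175:295]<118)
m=cv2.morphologyEx(m,cv2.MORPH_CLOSE,np.ones((5,5)))
c=max(cv2.findContours(m,cv2.RETR_EXTERNAL,2)[0],key=cv2.contourArea)
h=cv2.convexHull(c).reshape(-1,2)
W=np.array([toz("top",u,v,0.010)[:2] for u,v in h])
r=cv2.minAreaRect((W*1000).astype(np.float32)); print("top plate rect mm",r)
g=cv2.cvtColor(S["im"],cv2.COLOR_RGB2GRAY)
m=np.zeros_like(g); m[150:280,195:355]=(g[150:280,195:355]<85)
m=cv2.morphologyEx(m,cv2.MORPH_CLOSE,np.ones((5,5)))
n,l,st,ce=cv2.connectedComponentsWithStats(m); k=1+np.argmax(st[1:,4])
c=max(cv2.findContours((l==k).astype(np.uint8),cv2.RETR_EXTERNAL,2)[0],key=cv2.contourArea)
h=cv2.convexHull(c).reshape(-1,2)
W=np.array([toz("scene",u,v,0.010)[:2] for u,v in h])
print("scene rect",cv2.minAreaRect((W*1000).astype(np.float32)))
def t(x,y,z): return (toz("top",175+(x+.5)/6-.5,140+(y+.5)/6-.5,z)*1000).round(1)[:2]
def s(x,y,z): return (toz("scene",195+(x+.5)/5-.5,150+(y+.5)/5-.5,z)*1000).round(1)[:2]
print("hub",t(523,272,.063),s(270,158,.063))
print("roller",t(349,212,.064),s(348,292,.064))
print("bush",t(165,155,.040),s(435,467,.040))
print("holes top",t(150,246,.022),t(150,325,.022),t(166,401,.022))
print("holes scene",s(508,443,.022),s(558,396,.022),s(594,341,.022))
# pins: grip tops by depth
for n,D,b,zr in(("top",T,(335,165,60,40),None),("scene",S,(145,95,60,60),None)):
    C=cloud(n,D["d"]); x,y,w,hh=b; P=C[y:y+hh,x:x+w].reshape(-1,3)
    for lo,hi in((.080,.091),(.092,.102)):
        Q=P[(P[:,2]>lo)&(P[:,2]<hi)]
        if len(Q)>4: print(n,lo,len(Q),Q.mean(0).round(4),[np.round(v,1) for v in cv2.minAreaRect((Q[:,:2]*1000).astype(np.float32))])
# rack
    Q=P[(P[:,2]>.037)&(P[:,2]<.043)]
    print(n,"rack",[np.round(v,1) for v in cv2.minAreaRect((Q[:,:2]*1000).astype(np.float32))])
for n,D in(("top",T),("scene",S)):
    im=D["im"]
im=T["im"];cv2.imwrite("pics/c4.png",cv2.resize(im[165:210,330:395,::-1],None,fx=12,fy=12,interpolation=cv2.INTER_CUBIC))
print(R.from_rotvec(arm.observe()["ee_rot"]).as_matrix().round(3))
E
```

```text
top plate rect mm ((509.99176025390625, -7.4324493408203125), (209.119384765625, 275.8762512207031), 3.0406603813171387)
scene rect ((512.6766967773438, -4.850250244140625), (212.86163330078125, 275.74993896484375), 3.1001033782958984)
hub [515.1 -84.1] [513.5 -84. ]
roller [542.5 -10.4] [544.5  -7.8]
bush [572.6  70.1] [573.9  70. ]
holes top [535.1  78.9] [500.1  79.3] [466.5  72.7]
holes scene [534.3  79.6] [500.4  80.4] [466.6  73.8]
top 0.08 81 [ 0.5098 -0.3276  0.0867] [array([ 511.5, -345.4]), array([19.3, 85.7]), np.float64(9.2)]
top 0.092 98 [ 0.5159 -0.3751  0.0958] [array([ 513.1, -353.9]), array([18.9, 80.6]), np.float64(8.7)]
top rack [array([ 512.7, -346.2]), array([ 50. , 120.8]), np.float64(6.9)]
scene 0.08 111 [ 0.5143 -0.3382  0.0854] [array([ 512.5, -347.3]), array([19.2, 94.4]), np.float64(10.7)]
scene 0.092 77 [ 0.5169 -0.3736  0.0946] [array([ 516.7, -374.1]), array([19.5, 37.5]), np.float64(11.6)]
scene rack [array([ 482.4, -348. ]), array([111.7, 121.6]), np.float64(6.2)]
[[ 0.    -0.945  0.327]
 [ 0.     0.327  0.945]
 [-1.    -0.     0.   ]]
```

View pics/c4.png

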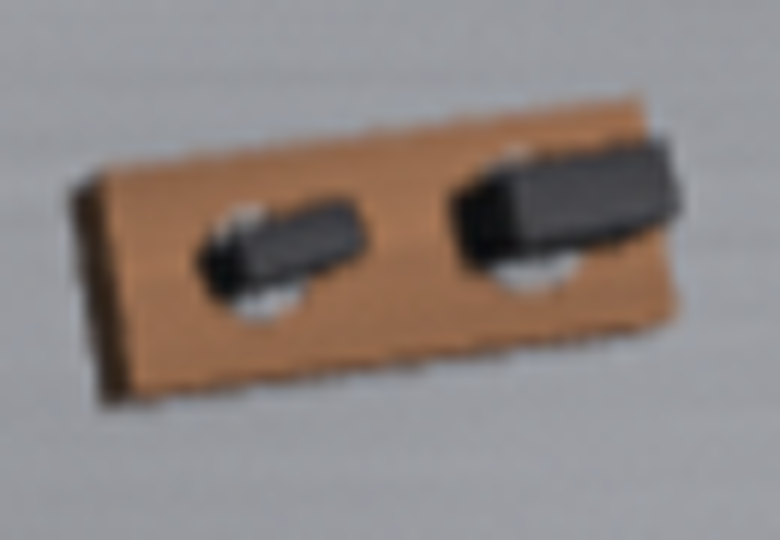

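```bash
python3 - <<'E'
from h import *
T=np.load("/tmp/top.npz"); S=np.load("/tmp/scene.npz")
for n,D,b in(("top",T,(343,178,20,18)),("scene",S,(172,115,22,30))):
    C=cloud(n,D["d"]); x,y,w,hh=b; P=C[y:y+hh,x:x+w].reshape(-1,3); I=D["im"][y:y+hh,x:x+w].reshape(-1,3).max(1)
    Q=P[(P[:,2]>.0835)&(P[:,2]<.093)&(I<75)]
    print(n,len(Q),Q.mean(0).round(4),[np.round(v,1) for v in cv2.minAreaRect((Q[:,:2]*1000).astype(np.float32))])
    m=np.zeros((384,512),np.uint8)
# crop corners of slim top face from c4 (12x, origin 330,165)
for x,y in((240,232),(350,200),(368,247),(250,290)): print((toz("top",330+x/12-.5,165+y/12-.5,.087)*1000).round(1))
for x,y in((290,262),(313,236),(383,268),(372,292)): print("s",(toz("scene",140+x/8-.5,90+y/8-.5,.087)*1000).round(1))
# collar at top: z .045
print("collar",(toz("top",330+258/12-.5,165+262/12-.5,.045)*1000).round(1))
E
```

```text
top 43 [ 0.5075 -0.3153  0.0869] [array([ 507.6, -315.6]), array([11.9, 25.3]), np.float64(16.7)]
scene 43 [ 0.5088 -0.3137  0.087 ] [array([ 508.7, -314.4]), array([13.4, 25.4]), np.float64(9.4)]
[ 510.2 -303.9   87. ]
[ 516.4 -327.3   87. ]
[ 506.4 -330.6   87. ]
[ 497.9 -305.4   87. ]
s [ 516.4 -325.1   87. ]
s [ 504.2 -328.2   87. ]
s [ 498.7 -302.6   87. ]
s [ 507.8 -297.6   87. ]
collar [ 508.3 -316.7   45. ]
```

```bash
cat >> h.py <<'E'
def Rt(yaw):  # tool x down, tool z (jaw dir) at yaw deg from world x
    z=np.array([np.cos(np.radians(yaw)),np.sin(np.radians(yaw)),0]); x=np.array([0,0,-1.]); return np.stack([x,np.cross(z,x),z],1)
def plan(*wps):
    o=arm.observe(); R0=R.from_rotvec(o["ee_rot"]).as_matrix(); p0=np.array(o["position"])
    print("now",o["clock"],(p0*1000).round(1),"F",np.round(o["force"],1),"yaw",np.degrees(np.arctan2(R0[1,2],R0[0,2])).round(1),"w",round(float(o["width"]),3))
    for x,y,z,yaw in wps:
        d=R0.T@(np.array([x,y,z])-p0*1000); rv=R.from_matrix(R0.T@Rt(yaw)).as_rotvec(degrees=True)
        print((x,y,z,yaw),"->",d.round(1),rv.round(1))
E
python3 - <<'E'
from h import *
plan((330,330,200,55),(450,50,180,35),(508,-315.5,170,13))
E
```

```text
now 0.9 [204.2 590.7 226.7] F [ 0.6 -0.7 -0.6] yaw 70.9 w 1.001
(330, 330, 200, 55) -> [  26.7 -204.1 -205.3] [15.9  0.   0. ]
(450, 50, 180, 35) -> [  46.7 -409.  -430.7] [35.9  0.   0. ]
(508, -315.5, 170, 13) -> [  56.7 -583.2 -757.2] [57.9  0.   0. ]
```

Emit:
send_rows --rows '[[[3,-28,-28,2,0,0,100],[6,-56,-56,5,0,0,100],[10,-85,-86,7,0,0,100],[14,-115,-116,10,0,0,100],[18,-145,-146,12,0,0,100],[22,-175,-176,14,0,0,100],[26,-205,-206,16,0,0,100],[29,-232,-236,18,0,0,100]]]'

```text
clock: 1.7
position: [0.3471, 0.2901, 0.1978]
ee_rot: [-0.719, 1.448, 0.719]
force: [1.3, -0.2, 0.7]
width: 1.0
```

```bash
python3 - <<'E'
from h import *
plan((450,50,180,35),(508,-315.5,170,13))
E
```

```text
now 1.7 [347.1 290.1 197.8] F [ 1.3 -0.2  0.7] yaw 52.8 w 1.0
(450, 50, 180, 35) -> [  17.7 -227.1 -129.2] [17.8  0.   0. ]
(508, -315.5, 170, 13) -> [  27.6 -494.2 -385.3] [39.8  0.  -0. ]
```

Emit:
send_rows --rows '[[[3,-38,-22,3,0,0,100],[6,-76,-43,6,0,0,100],[9,-114,-65,9,0,0,100],[12,-152,-86,12,0,0,100],[15,-190,-108,15,0,0,100],[18,-227,-130,18,0,0,100],[19,-258,-160,21,0,0,100],[20,-288,-190,23,0,0,100]]]'

```text
clock: 2.5
position: [0.4621, -0.0351, 0.1779]
ee_rot: [-0.408, 1.531, 0.408]
force: [0.1, 0.5, -0.6]
width: 1.002
```

```bash
python3 - <<'E'
from h import *
plan((508,-315.5,150,13))
E
```

```text
now 2.5 [462.1 -35.1 177.9] F [ 0.1  0.5 -0.6] yaw 29.8 w 1.002
(508, -315.5, 150, 13) -> [  27.9 -266.1  -99.6] [16.8  0.   0. ]
```

Emit:
send_rows --rows '[[[4,-40,-15,3,0,0,50],[8,-80,-30,6,0,0,50],[12,-120,-45,8,0,0,50],[16,-160,-60,11,0,0,50],[20,-200,-75,13,0,0,50],[24,-235,-88,15,0,0,50],[28,-266,-99.6,16.8,0,0,50],[28,-266,-99.6,16.8,0,0,50]]]'

```text
clock: 3.3
position: [0.5072, -0.3189, 0.1495]
ee_rot: [-0.178, 1.564, 0.172]
force: [-0.4, -0.3, 0.2]
width: 0.499
```

```bash
python3 - <<'E'
from h import *
for n in("top","scene"):
    im,d=optics.get_image(n); np.savez(f"/tmp/{n}1.npz",im=im,d=d)
    u,v=map(int,proj(n,(.508,-.315,.08))); print(n,u,v)
    cv2.imwrite(f"pics/{n}1.png",cv2.resize(im[max(0,v-60):v+60,u-75:u+75,::-1],None,fx=5,fy=5,interpolation=cv2.INTER_CUBIC))
plan((508,-315.5,51,13))
E
```

```text
top 353 184
scene 181 124
now 3.4 [ 507.7 -314.1  149.4] F [-1.   0.2 -0.7] yaw 13.1 w 0.502
(508, -315.5, 51, 13) -> [98.4 -1.5  0.1] [ 0.1 -0.  -0. ]
```

View pics/scene1.png

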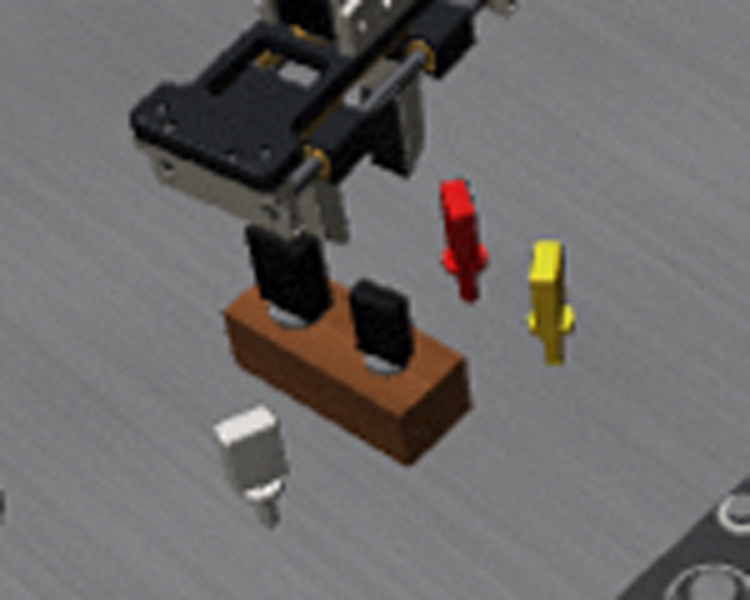

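View pics/top1.png

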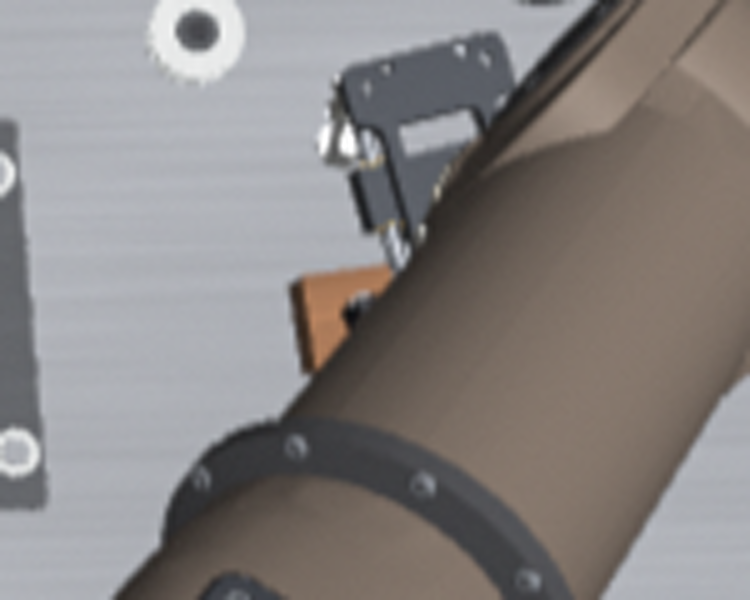

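```bash
python3 - <<'E'
from h import *
for P in((.5077,-.3141,.1495),(.5077+.023*.974,-.3141+.023*.226,.1495),(.5077-.023*.974,-.3141-.023*.226,.1495)):
    u,v=proj("scene",P); print((u-106)*5,(v-64)*5)
E
```

```text
361.3345922334379 199.06163581271437
332.5919069483183 229.33640611826144
389.48111919773936 169.41480113842368
```

Emit:
send_rows --rows '[[[12,-1.5,0,0,0,0,50],[30,-1.5,0,0,0,0,50],[48,-1.5,0,0,0,0,50],[66,-1.5,0,0,0,0,50],[82,-1.5,0,0,0,0,50],[92,-1.5,0,0,0,0,50],[98,-1.5,0,0,0,0,50],[98,-1.5,0,0,0,0,50]]]'

```text
clock: 4.2
position: [0.5081, -0.3143, 0.0511]
ee_rot: [-0.18, 1.564, 0.181]
force: [0.4, 0.4, 0.6]
width: 0.497
```

```bash
python3 - <<'E'
from h import *
im,d=optics.get_image("scene"); np.savez("/tmp/scene2.npz",im=im,d=d)
u,v=181,124
cv2.imwrite("pics/scene2.png",cv2.resize(im[v-50:v+40,u-60:u+60,::-1],None,fx=6,fy=6,interpolation=cv2.INTER_CUBIC))
plan((508,-315.5,51,13))
E
```

```text
now 4.25 [ 508.5 -314.7   51.7] F [0.8 1.2 1.4] yaw 13.2 w 0.5
(508, -315.5, 51, 13) -> [ 0.7 -0.7 -0.6] [ 0.2  0.  -0. ]
```

View pics/scene2.png

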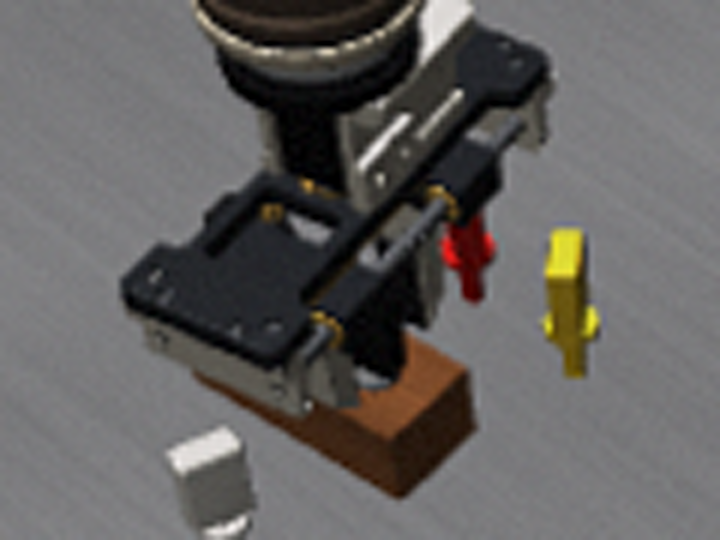

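Emit:
send_rows --rows '[[[0,0,0,0,0,0,20],[0,0,0,0,0,0,10],[0,0,0,0,0,0,0],[0,0,0,0,0,0,0],[0,0,0,0,0,0,0],[0,0,0,0,0,0,0],[0,0,0,0,0,0,0],[0,0,0,0,0,0,0]]]' --grip_force 45

```text
clock: 5.05
position: [0.5084, -0.3151, 0.0519]
ee_rot: [-0.18, 1.563, 0.18]
force: [-0.7, 0.8, 4.8]
width: 0.149
```

Emit:
send_rows --rows '[[[-10,0,0,0,0,0,0],[-25,0,0,0,0,0,0],[-42,0,0,0,0,0,0],[-60,0,0,0,0,0,0],[-78,0,0,0,0,0,0],[-92,0,0,0,0,0,0],[-100,0,0,0,0,0,0],[-100,0,0,0,0,0,0]]]'

```text
clock: 5.85
position: [0.5089, -0.3154, 0.1531]
ee_rot: [-0.181, 1.561, 0.179]
force: [-0.0, 0.6, -1.0]
width: 0.149
```

```bash
python3 - <<'E'
from h import *
im,d=optics.get_image("scene"); np.savez("/tmp/scene3.npz",im=im,d=d)
u,v=map(int,proj("scene",(.508,-.315,.12)));print(u,v)
cv2.imwrite("pics/scene3.png",cv2.resize(im[v-45:v+55,u-60:u+60,::-1],None,fx=6,fy=6,interpolation=cv2.INTER_CUBIC))
plan((572,0,150,0),(573.5,70.3,120,-8))
print(arm.observe()["joints"].round(2))
E
```

```text
179 112
now 5.9 [ 508.5 -315.   152.1] F [ 0.4  0.1 -0.7] yaw 13.1 w 0.152
(572, 0, 150, 0) -> [  2.1 292.3 133.4] [13.1  0.   0. ]
(573.5, 70.3, 120, -8) -> [ 32.1 360.5 150.9] [21.1  0.   0. ]
[ 0.07  0.5   0.58  1.77 -0.33  0.97  1.01]
```

View pics/scene3.png

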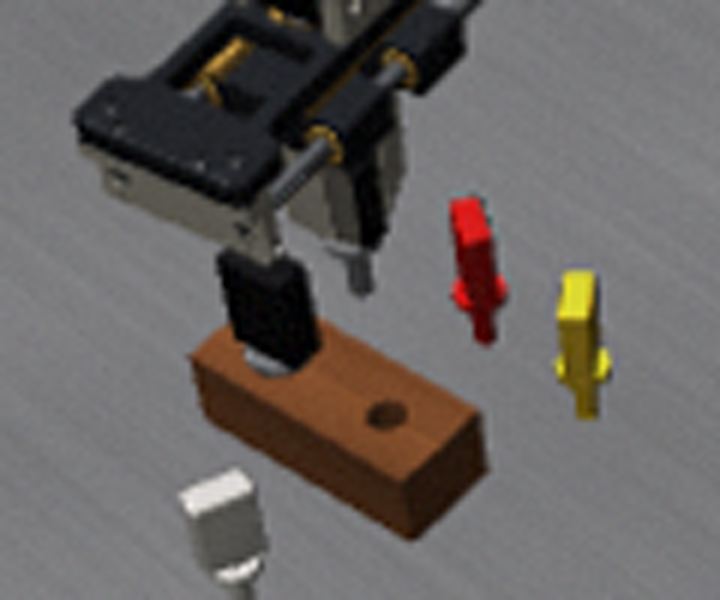

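Emit:
send_rows --rows '[[[0,30,12,2,0,0,0],[0,75,31,4,0,0,0],[0,120,50,7,0,0,0],[0,165,69,10,0,0,0],[0,210,88,13,0,0,0],[0,255,107,16,0,0,0],[0,300,126,19,0,0,0],[0,335,140,21,0,0,0]]]'

```text
clock: 6.7
position: [0.5682, 0.0468, 0.1507]
ee_rot: [0.108, 1.57, -0.107]
force: [-0.0, -0.2, -1.1]
width: 0.147
```

```bash
python3 - <<'E'
from h import *
plan((573.5,70.3,100,-8))
E
```

```text
now 6.7 [568.2  46.8 150.7] F [-0.  -0.2 -1.1] yaw -7.8 w 0.147
(573.5, 70.3, 100, -8) -> [50.7 24.   2.1] [ 0.2 -0.1 -0. ]
```

Emit:
send_rows --rows '[[[5,8,1,0,0,0,0],[10,18,2,0,0,0,0],[20,24,2,0,0,0,0],[32,24,2,0,0,0,0],[44,24,2,0,0,0,0],[52,24,2,0,0,0,0],[55,24,2,0,0,0,0],[55,24,2,0,0,0,0]]]'

```text
clock: 7.5
position: [0.5736, 0.0658, 0.0963]
ee_rot: [0.108, 1.569, -0.109]
force: [0.4, 0.0, -0.9]
width: 0.149
```

```bash
python3 - <<'E'
from h import *
plan((573.5,70.3,95,-8))
for n in("top","scene"):
    im,d=optics.get_image(n); np.savez(f"/tmp/{n}4.npz",im=im,d=d)
    u,v=map(int,proj(n,(.5735,.0703,.05))); print(n,u,v, proj(n,arm.observe()["position"]-[0,0,.04]), proj(n,(.5735,.0703,.04)))
    cv2.imwrite(f"pics/{n}4.png",cv2.resize(im[v-35:v+30,u-40:u+40,::-1],None,fx=9,fy=9,interpolation=cv2.INTER_CUBIC))
E
```

```text
now 7.5 [573.6  65.8  96.3] F [ 0.4  0.  -0.9] yaw -7.9 w 0.149
(573.5, 70.3, 95, -8) -> [ 1.3  4.4 -0.7] [ 0.1 -0.   0. ]
top 201 164 (np.float64(202.9947348902507), np.float64(163.88382684300495)) (np.float64(201.9984517618067), np.float64(165.09173672431885))
scene 282 240 (np.float64(280.5491670465044), np.float64(237.98450202488192)) (np.float64(281.8209398907912), np.float64(242.95446934932386))
```

View pics/scene4.png

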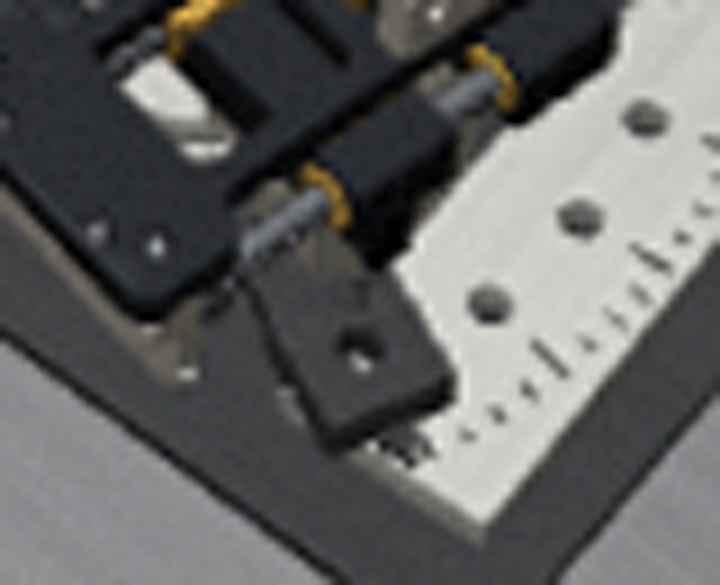

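View pics/top4.png

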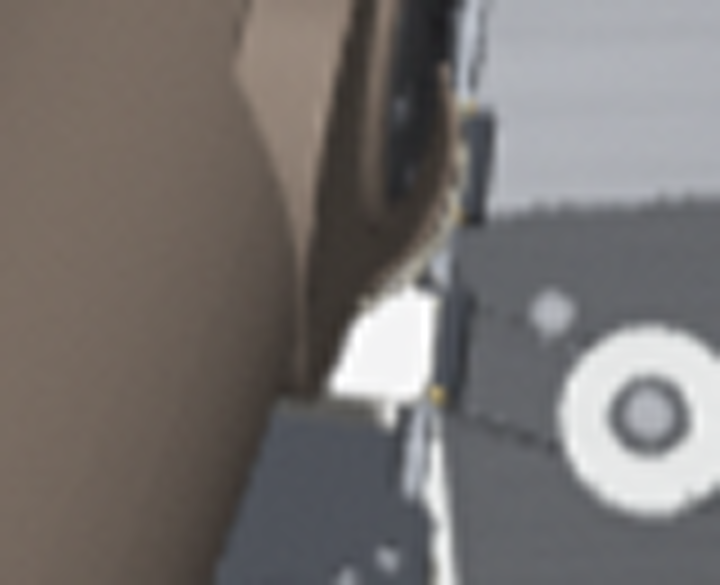

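```bash
python3 - <<'E'
from h import *
plan((573.9,70.3,95,-8))
for n in("scene",):
    im,d=optics.get_image(n); np.savez(f"/tmp/{n}5.npz",im=im,d=d)
    print(proj(n,arm.observe()["position"]-[0,0,.04]))
    c=im[205:260,255:310,::-1].astype(float)*2.2; c=np.clip(c,0,255).astype(np.uint8)
    cv2.imwrite(f"pics/{n}5.png",cv2.resize(c,None,fx=12,fy=12,interpolation=cv2.INTER_CUBIC)[:600])
    C=cloud(n,d); print((C[228:246:2,272:290:2,2]*1000).round(0))
E
```

```text
now 7.6 [574.1  66.2  97. ] F [-0.1  0.1  0. ] yaw -7.9 w 0.147
(573.9, 70.3, 95, -8) -> [ 2.   4.1 -0.8] [ 0.1  0.  -0. ]
(np.float64(280.5941776875045), np.float64(238.020838282779))
[[179. 181. 181. 175. 179. 181. 174. 171. 102.]
 [183. 181. 176. 125. 170. 174. 114. 105.   9.]
 [178. 111. 120. 117. 112. 104. 106.  98.  21.]
 [ 39.  38. 111. 945. 103.  92.  99.  19.  22.]
 [ 37.  40.  38.  37.  71.  74.  38.  39.  21.]
 [ 39.  40.  43.  41.  65.  62.  40.  41.  23.]
 [ 41.  41.  39.  39.  41.  41.  38.  42.  40.]
 [ 36.  41.  38.  40.  35.  33.  38.  38.  42.]
 [ 28.  41.  39.  41.  23.  22.  30.  41.  42.]]
```

View pics/scene5.png

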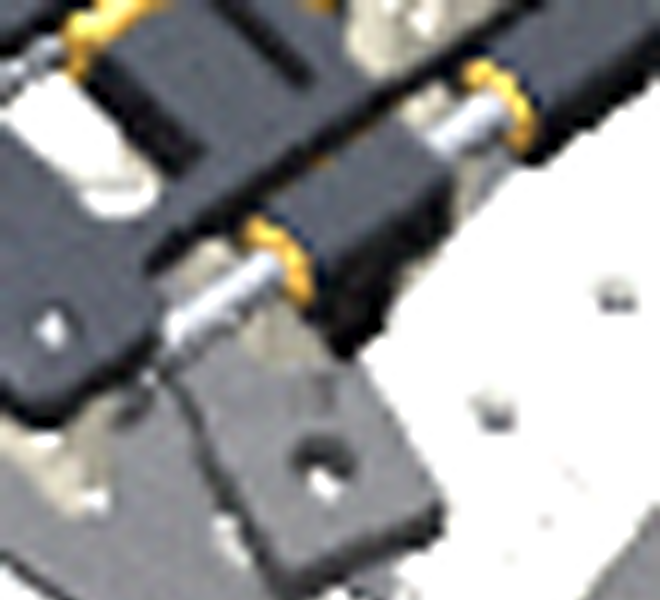

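```bash
python3 - <<'E'
from h import *
D=np.load("/tmp/scene5.npz"); C=cloud("scene",D["d"])*1000
for v in range(233,241):
    print(v,[(u,*C[v,u].round(0)) for u in range(277,287) if 50<C[v,u,2]<90], D["im"][v,277:287].mean(-1).round(0))
E
```

```text
233 [] [ 70.  75.  75.  74.  60.  14.   1.   5.  28. 117.]
234 [(285, np.float64(574.0), np.float64(77.0), np.float64(85.0))] [ 69.  72.  74.  73.  72.  42.   0.  24. 113. 211.]
235 [(279, np.float64(586.0), np.float64(70.0), np.float64(88.0)), (280, np.float64(583.0), np.float64(71.0), np.float64(86.0)), (281, np.float64(583.0), np.float64(73.0), np.float64(88.0)), (282, np.float64(582.0), np.float64(75.0), np.float64(88.0)), (283, np.float64(580.0), np.float64(76.0), np.float64(88.0))] [ 72.  75.  79.  69.  73.  63.  51.  52.  89. 173.]
236 [(279, np.float64(581.0), np.float64(67.0), np.float64(74.0)), (280, np.float64(578.0), np.float64(67.0), np.float64(71.0)), (281, np.float64(578.0), np.float64(70.0), np.float64(74.0)), (282, np.float64(577.0), np.float64(71.0), np.float64(74.0))] [ 69.  68.  66.  62.  50.  48.  60.  64.  69. 118.]
237 [(279, np.float64(579.0), np.float64(66.0), np.float64(67.0)), (280, np.float64(578.0), np.float64(67.0), np.float64(67.0)), (281, np.float64(578.0), np.float64(70.0), np.float64(70.0)), (282, np.float64(576.0), np.float64(71.0), np.float64(69.0))] [66. 66. 61. 64. 53. 49. 68. 69. 64. 87.]
238 [(279, np.float64(580.0), np.float64(67.0), np.float64(66.0)), (280, np.float64(579.0), np.float64(68.0), np.float64(65.0)), (281, np.float64(578.0), np.float64(71.0), np.float64(67.0)), (282, np.float64(575.0), np.float64(70.0), np.float64(62.0))] [66. 66. 60. 63. 58. 48. 69. 71. 67. 70.]
239 [(280, np.float64(577.0), np.float64(67.0), np.float64(58.0)), (281, np.float64(577.0), np.float64(70.0), np.float64(61.0))] [66. 69. 62. 67. 60. 59. 67. 71. 70. 66.]
240 [] [70. 69. 70. 70. 70. 69. 67. 69. 66. 67.]
```

Emit:
send_rows --rows '[[[0,3,-1,0,0,0,0],[3,4.1,-1,0,0,0,0],[8,4.1,-1,0,0,0,0],[12,4.1,-1,0,0,0,0],[15,4.1,-1,0,0,0,0],[17,4.1,-1,0,0,0,0],[18,4.1,-1,0,0,0,0],[18,4.1,-1,0,0,0,0]]]'

```text
clock: 8.45
position: [0.5734, 0.0706, 0.0786]
ee_rot: [0.108, 1.568, -0.108]
force: [0.2, 0.6, -0.3]
width: 0.145
```

```bash
python3 - <<'E'
from h import *
plan((573.6,70.2,76,-8))
for n in("scene",):
    im,d=optics.get_image(n); np.savez(f"/tmp/{n}6.npz",im=im,d=d)
    c=im[205:260,255:310,::-1].astype(float)*2.2; c=np.clip(c,0,255).astype(np.uint8)
    cv2.imwrite(f"pics/{n}6.png",cv2.resize(c,None,fx=12,fy=12,interpolation=cv2.INTER_CUBIC)[:600])
plan((573.6,70.2,76,-8))
E
```

```text
now 8.45 [573.4  70.6  78.6] F [ 0.2  0.6 -0.3] yaw -7.9 w 0.145
(573.6, 70.2, 76, -8) -> [ 2.6 -0.4  0.2] [ 0.1 -0.   0. ]
now 8.5 [573.5  70.6  78.7] F [ 0.2 -0.8  0.3] yaw -7.9 w 0.149
(573.6, 70.2, 76, -8) -> [ 2.7 -0.4  0.2] [0.1 0.  0. ]
```

View pics/scene6.png

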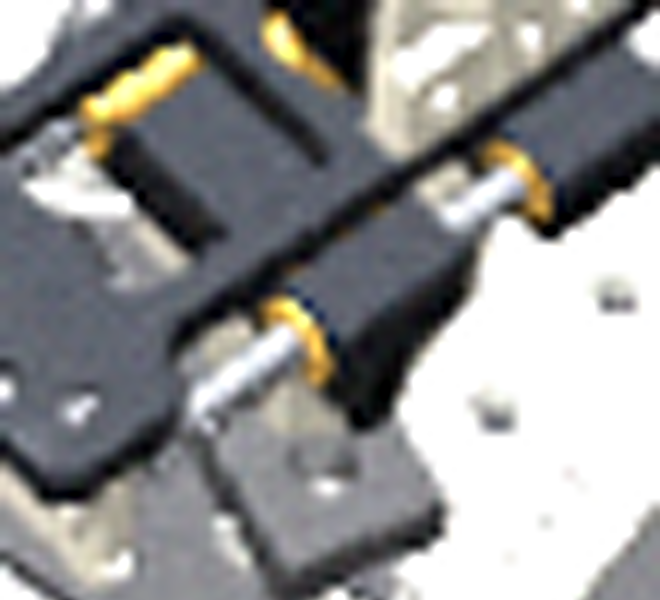

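Emit:
send_rows --rows '[[[0.5,0,0,0,0,0,0],[1,0,0,0,0,0,0],[1.5,0,0,0,0,0,0],[2,0,0,0,0,0,0],[2.5,0,0,0,0,0,0],[3,0,0,0,0,0,0],[3,0,0,0,0,0,0],[3,0,0,0,0,0,0]]]'

```text
clock: 9.3
position: [0.5734, 0.0707, 0.0757]
ee_rot: [0.108, 1.568, -0.108]
force: [0.7, -0.2, 0.3]
width: 0.15
```

Emit:
send_rows --rows '[[[0.5,0,0,0,0,0,0],[1,0,0,0,0,0,0],[1.5,0,0,0,0,0,0],[2,0,0,0,0,0,0],[2.5,0,0,0,0,0,0],[3,0,0,0,0,0,0],[3.5,0,0,0,0,0,0],[3.5,0,0,0,0,0,0]]]'

```text
clock: 10.1
position: [0.5734, 0.0707, 0.0722]
ee_rot: [0.108, 1.568, -0.108]
force: [0.3, 0.1, -1.6]
width: 0.149
```

Emit:
send_rows --rows '[[[1,0,0,0,0,0,0],[2,0,0,0,0,0,0],[3,0,0,0,0,0,0],[4,0,0,0,0,0,0],[5,0,0,0,0,0,0],[5.5,0,0,0,0,0,0],[6,0,0,0,0,0,0],[6,0,0,0,0,0,0]]]'

```text
clock: 10.9
position: [0.5734, 0.0707, 0.0662]
ee_rot: [0.108, 1.568, -0.108]
force: [-0.1, 0.0, -0.1]
width: 0.151
```

```bash
python3 - <<'E'
from h import *
plan((573.6,70.2,64,-8))
for n in("scene",):
    im,d=optics.get_image(n); np.savez(f"/tmp/{n}7.npz",im=im,d=d)
    c=im[205:260,255:310,::-1].astype(float)*2.2; c=np.clip(c,0,255).astype(np.uint8)
    cv2.imwrite(f"pics/{n}7.png",cv2.resize(c,None,fx=12,fy=12,interpolation=cv2.INTER_CUBIC)[:600])
E
```

```text
now 10.9 [573.4  70.7  66.2] F [-0.1  0.  -0.1] yaw -7.9 w 0.151
(573.6, 70.2, 64, -8) -> [ 2.2 -0.5  0.3] [ 0.1 -0.   0. ]
```

View pics/scene7.png

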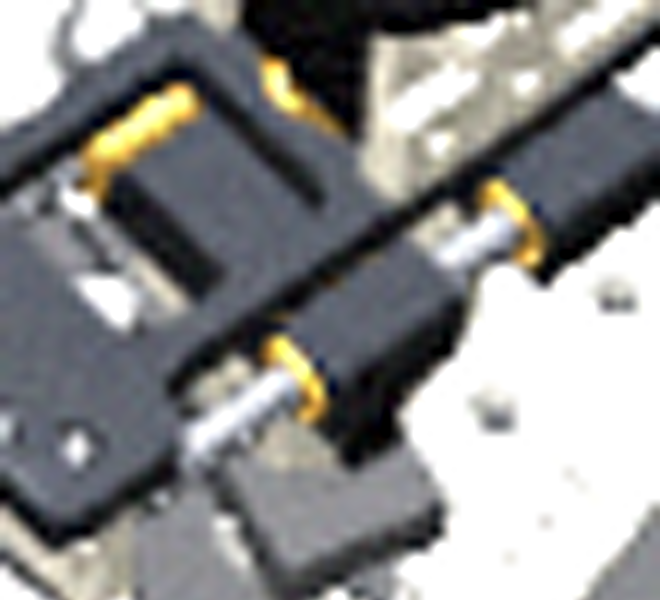

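Emit:
send_rows --rows '[[[0.5,0,0,0,0,0,0],[1,0,0,0,0,0,0],[1.5,0,0,0,0,0,0],[2,0,0,0,0,0,0],[2.5,0,0,0,0,0,0],[3,0,0,0,0,0,0],[3,0,0,0,0,0,0],[3,0,0,0,0,0,0]]]'

```text
clock: 11.75
position: [0.5734, 0.0707, 0.0632]
ee_rot: [0.108, 1.568, -0.108]
force: [-0.2, 0.2, -0.5]
width: 0.151
```

Emit:
send_rows --rows '[[[0.3,0,0,0,0,0,0],[0.6,0,0,0,0,0,0],[0.9,0,0,0,0,0,0],[1.2,0,0,0,0,0,0],[1.5,0,0,0,0,0,0],[1.5,0,0,0,0,0,0],[1.5,0,0,0,0,0,0],[1.5,0,0,0,0,0,0]]]'

```text
clock: 12.55
position: [0.5735, 0.0707, 0.0618]
ee_rot: [0.108, 1.568, -0.108]
force: [-0.6, 0.3, 2.5]
width: 0.147
```

Contact was at TCP z 61.8 mm with 2.5 N, so the tip is 39.8 mm below the TCP. That agrees with the index plate at 22 mm. Now the swing waypoints.

```bash
cat >> h.py <<'E'
PIV=np.array([515.0,-83.7])
def arc(angs,z,r=165.0,yaw=-8):
    plan(*[(round(PIV[0]+r*np.cos(np.radians(a)),1),round(PIV[1]+r*np.sin(np.radians(a)),1),z,yaw) for a in angs])
E
python3 - <<'E'
from h import *
arc([70,71,72,73,74,75,76,77],62.9)
E
```

```text
now 12.55 [573.5  70.7  61.8] F [-0.6  0.3  2.5] yaw -7.9 w 0.147
(np.float64(571.4), np.float64(71.3), 62.9, -8) -> [-1.1  0.3 -2.1] [ 0.1  0.  -0. ]
(np.float64(568.7), np.float64(72.3), 62.9, -8) -> [-1.1  0.9 -4.9] [ 0.1  0.  -0. ]
(np.float64(566.0), np.float64(73.2), 62.9, -8) -> [-1.1  1.5 -7.7] [ 0.1  0.  -0. ]
(np.float64(563.2), np.float64(74.1), 62.9, -8) -> [ -1.1   2.  -10.6] [ 0.1  0.  -0. ]
(np.float64(560.5), np.float64(74.9), 62.9, -8) -> [ -1.1   2.4 -13.4] [ 0.1  0.  -0. ]
(np.float64(557.7), np.float64(75.7), 62.9, -8) -> [ -1.1   2.8 -16.3] [ 0.1  0.  -0. ]
(np.float64(554.9), np.float64(76.4), 62.9, -8) -> [ -1.1   3.1 -19.2] [ 0.1  0.  -0. ]
(np.float64(552.1), np.float64(77.1), 62.9, -8) -> [ -1.1   3.4 -22. ] [ 0.1  0.  -0. ]
```

Emit:
send_rows --rows '[[[-0.6,0,-0.3,0,0,0,0],[-1.1,0.1,-1,0,0,0,0],[-1.1,0.4,-2.5,0,0,0,0],[-1.1,0.8,-4.5,0,0,0,0],[-1.1,1.3,-6.7,0,0,0,0],[-1.1,1.7,-9,0,0,0,0],[-1.1,2.1,-11.4,0,0,0,0],[-1.1,2.5,-13.8,0,0,0,0]]]'

```text
clock: 13.35
position: [0.5602, 0.0748, 0.063]
ee_rot: [0.108, 1.567, -0.108]
force: [4.5, -3.7, -1.7]
width: 0.151
```

```bash
python3 - <<'E'
from h import *
arc([75,76,77,78,79,80,81,82],62.9)
E
```

```text
now 13.35 [560.2  74.8  63. ] F [ 4.5 -3.7 -1.7] yaw -7.9 w 0.151
(np.float64(557.7), np.float64(75.7), 62.9, -8) -> [ 0.1  0.5 -2.6] [0.1 0.  0. ]
(np.float64(554.9), np.float64(76.4), 62.9, -8) -> [ 0.1  0.8 -5.5] [0.1 0.  0. ]
(np.float64(552.1), np.float64(77.1), 62.9, -8) -> [ 0.1  1.1 -8.3] [0.1 0.  0. ]
(np.float64(549.3), np.float64(77.7), 62.9, -8) -> [  0.1   1.4 -11.2] [0.1 0.  0. ]
(np.float64(546.5), np.float64(78.3), 62.9, -8) -> [  0.1   1.6 -14.1] [0.1 0.  0. ]
(np.float64(543.7), np.float64(78.8), 62.9, -8) -> [  0.1   1.7 -16.9] [0.1 0.  0. ]
(np.float64(540.8), np.float64(79.3), 62.9, -8) -> [  0.1   1.8 -19.8] [0.1 0.  0. ]
(np.float64(538.0), np.float64(79.7), 62.9, -8) -> [  0.1   1.8 -22.7] [0.1 0.  0. ]
```

Emit:
send_rows --rows '[[[0,0.1,-2.6,0,0,0,0],[0,0.4,-5.2,0,0,0,0],[0,0.6,-7.8,0,0,0,0],[0,0.9,-10.4,0,0,0,0],[0,1.1,-13,0,0,0,0],[0,1.2,-15.6,0,0,0,0],[0,1.3,-18.2,0,0,0,0],[0,1.3,-20.8,0,0,0,0]]]'

```text
clock: 14.15
position: [0.5402, 0.0793, 0.0631]
ee_rot: [0.108, 1.567, -0.108]
force: [6.0, -2.1, -1.6]
width: 0.153
```

```bash
python3 - <<'E'
from h import *
arc([82,83,84,85,86,87,88,89],62.9,164.5)
E
```

```text
now 14.15 [540.2  79.3  63.1] F [ 6.  -2.1 -1.6] yaw -7.9 w 0.153
(np.float64(537.9), np.float64(79.2), 62.9, -8) -> [ 0.2 -0.4 -2.3] [ 0.1  0.1 -0. ]
(np.float64(535.0), np.float64(79.6), 62.9, -8) -> [ 0.2 -0.4 -5.2] [ 0.1  0.1 -0. ]
(np.float64(532.2), np.float64(79.9), 62.9, -8) -> [ 0.1 -0.5 -8. ] [ 0.1  0.1 -0. ]
(np.float64(529.3), np.float64(80.2), 62.9, -8) -> [  0.1  -0.6 -10.9] [ 0.1  0.1 -0. ]
(np.float64(526.5), np.float64(80.4), 62.9, -8) -> [  0.1  -0.7 -13.7] [ 0.1  0.1 -0. ]
(np.float64(523.6), np.float64(80.6), 62.9, -8) -> [  0.1  -0.9 -16.6] [ 0.1  0.1 -0. ]
(np.float64(520.7), np.float64(80.7), 62.9, -8) -> [  0.1  -1.2 -19.5] [ 0.1  0.1 -0. ]
(np.float64(517.9), np.float64(80.8), 62.9, -8) -> [  0.1  -1.5 -22.3] [ 0.1  0.1 -0. ]
```

Emit:
send_rows --rows '[[[0,-0.2,-2.6,0,0,0,0],[0,-0.4,-5.2,0,0,0,0],[0,-0.4,-7.8,0,0,0,0],[0,-0.5,-10.4,0,0,0,0],[0,-0.6,-13,0,0,0,0],[0,-0.8,-15.6,0,0,0,0],[0,-1,-18.2,0,0,0,0],[0,-1.3,-20.8,0,0,0,0]]]'

```text
clock: 14.95
position: [0.5201, 0.0812, 0.0632]
ee_rot: [0.108, 1.565, -0.107]
force: [6.9, -2.1, -2.4]
width: 0.15
```

```bash
python3 - <<'E'
from h import *
im,d=optics.get_image("scene"); np.savez("/tmp/scene8.npz",im=im,d=d)
c=im[195:260,255:345,::-1].astype(float)*1.3; c=np.clip(c,0,255).astype(np.uint8)
cv2.imwrite("pics/scene8.png",cv2.resize(c,None,fx=8,fy=8,interpolation=cv2.INTER_CUBIC))
arc([89,90,91,92,93,94,95,95.15],62.9,164.5)
E
```

```text
now 15.0 [519.7  81.2  63.2] F [ 7.6 -1.  -0.9] yaw -7.9 w 0.152
(np.float64(517.9), np.float64(80.8), 62.9, -8) -> [ 0.3 -0.6 -1.7] [ 0.1  0.1 -0. ]
(np.float64(515.0), np.float64(80.8), 62.9, -8) -> [ 0.3 -1.  -4.6] [ 0.1  0.1 -0. ]
(np.float64(512.1), np.float64(80.8), 62.9, -8) -> [ 0.3 -1.4 -7.5] [ 0.1  0.1 -0. ]
(np.float64(509.3), np.float64(80.7), 62.9, -8) -> [  0.3  -1.9 -10.2] [ 0.1  0.1 -0. ]
(np.float64(506.4), np.float64(80.6), 62.9, -8) -> [  0.3  -2.4 -13.1] [ 0.1  0.1 -0. ]
(np.float64(503.5), np.float64(80.4), 62.9, -8) -> [  0.3  -3.  -15.9] [ 0.1  0.1 -0. ]
(np.float64(500.7), np.float64(80.2), 62.9, -8) -> [  0.3  -3.6 -18.7] [ 0.1  0.1 -0. ]
(np.float64(500.2), np.float64(80.1), 62.9, -8) -> [  0.3  -3.7 -19.2] [ 0.1  0.1 -0. ]
```

View pics/scene8.png

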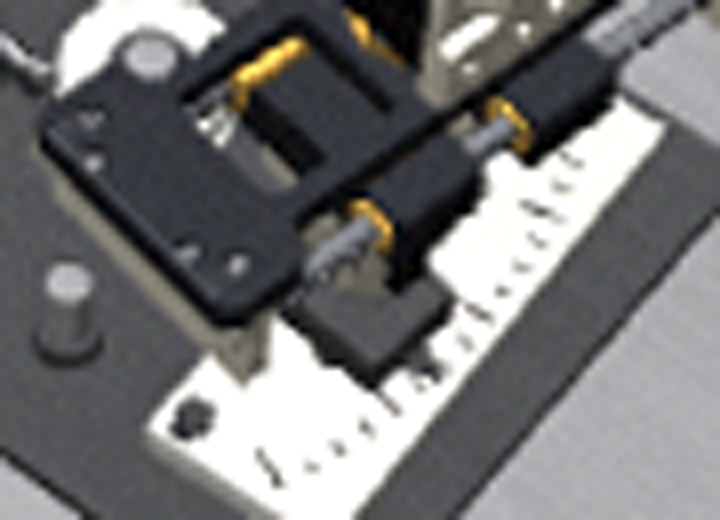

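Emit:
send_rows --rows '[[[0,-0.3,-2,0,0,0,0],[0,-0.7,-4,0,0,0,0],[0,-1,-6,0,0,0,0],[0,-1.3,-8,0,0,0,0],[0,-1.7,-10,0,0,0,0],[0,-2,-12,0,0,0,0],[0,-2.4,-14,0,0,0,0],[0,-2.5,-14.5,0,0,0,0]]]'

```text
clock: 15.8
position: [0.5059, 0.081, 0.0634]
ee_rot: [0.108, 1.565, -0.107]
force: [9.4, -0.5, -3.1]
width: 0.149
```

```bash
python3 - <<'E'
from h import *
arc([93,93.5,94,94.5,95,95.5,96,97],61.7,164.8)
E
```

```text
now 15.8 [505.9  81.   63.4] F [ 9.4 -0.5 -3.1] yaw -7.8 w 0.149
(np.float64(506.4), np.float64(80.9), 61.7, -8) -> [ 1.7 -0.   0.5] [ 0.2  0.2 -0.1]
(np.float64(504.9), np.float64(80.8), 61.7, -8) -> [ 1.7 -0.3 -1. ] [ 0.2  0.2 -0.1]
(np.float64(503.5), np.float64(80.7), 61.7, -8) -> [ 1.7 -0.6 -2.3] [ 0.2  0.2 -0.1]
(np.float64(502.1), np.float64(80.6), 61.7, -8) -> [ 1.7 -0.9 -3.7] [ 0.2  0.2 -0.1]
(np.float64(500.6), np.float64(80.5), 61.7, -8) -> [ 1.7 -1.2 -5.2] [ 0.2  0.2 -0.1]
(np.float64(499.2), np.float64(80.3), 61.7, -8) -> [ 1.7 -1.6 -6.5] [ 0.2  0.2 -0.1]
(np.float64(497.8), np.float64(80.2), 61.7, -8) -> [ 1.7 -1.9 -7.9] [ 0.2  0.2 -0.1]
(np.float64(494.9), np.float64(79.9), 61.7, -8) -> [  1.7  -2.6 -10.7] [ 0.2  0.2 -0.1]
```

Emit:
send_rows --rows '[[[0.5,0,0,0,0,0,0],[0.9,0,0,0,0,0,0],[1.2,0,0,0,0,0,0],[1.4,0,0,0,0,0,0],[1.6,0,0,0,0,0,0],[1.8,0,0,0,0,0,0],[2,0,0,0,0,0,0],[2,0,0,0,0,0,0]]]'

```text
clock: 16.6
position: [0.5066, 0.0813, 0.0619]
ee_rot: [0.109, 1.564, -0.106]
force: [6.6, -0.3, 3.3]
width: 0.15
```

Emit:
send_rows --rows '[[[0.2,-0.1,-0.4,0,0,0,0],[0.3,-0.2,-0.8,0,0,0,0],[0.3,-0.3,-1.2,0,0,0,0],[0.3,-0.4,-1.6,0,0,0,0],[0.3,-0.5,-2,0,0,0,0],[0.3,-0.6,-2.4,0,0,0,0],[0.3,-0.7,-2.8,0,0,0,0],[0.3,-0.8,-3.2,0,0,0,0]]]'

```text
clock: 17.4
position: [0.5039, 0.0811, 0.0618]
ee_rot: [0.109, 1.562, -0.106]
force: [9.0, 1.5, 3.5]
width: 0.149
```

Emit:
send_rows --rows '[[[0,-0.1,-0.4,0,0,0,0],[0,-0.2,-0.8,0,0,0,0],[0,-0.3,-1.2,0,0,0,0],[0,-0.4,-1.6,0,0,0,0],[0,-0.5,-1.8,0,0,0,0],[0,-0.6,-2,0,0,0,0],[0,-0.6,-2.2,0,0,0,0],[0,-0.6,-2.4,0,0,0,0]]]'

```text
clock: 18.2
position: [0.5014, 0.0808, 0.0618]
ee_rot: [0.109, 1.562, -0.106]
force: [8.8, 0.9, 3.5]
width: 0.146
```

Emit:
send_rows --rows '[[[0,-0.1,-0.3,0,0,0,0],[0,-0.1,-0.5,0,0,0,0],[0,-0.2,-0.7,0,0,0,0],[0,-0.2,-0.9,0,0,0,0],[0,-0.3,-1.1,0,0,0,0],[0,-0.3,-1.3,0,0,0,0],[0,-0.3,-1.3,0,0,0,0],[0,-0.3,-1.3,0,0,0,0]]]'

```text
clock: 19.0
position: [0.5001, 0.0807, 0.0618]
ee_rot: [0.109, 1.562, -0.106]
force: [8.6, 0.7, 3.7]
width: 0.151
```

Emit:
send_rows --rows '[[[0.1,0,-0.2,0,0,0,0],[0.2,-0.1,-0.4,0,0,0,0],[0.2,-0.1,-0.6,0,0,0,0],[0.2,-0.2,-0.8,0,0,0,0],[0.2,-0.2,-1,0,0,0,0],[0.2,-0.2,-1,0,0,0,0],[0.2,-0.2,-1,0,0,0,0],[0.2,-0.2,-1,0,0,0,0]]]'

```text
clock: 19.8
position: [0.4992, 0.0807, 0.0617]
ee_rot: [0.109, 1.562, -0.106]
force: [8.1, 0.8, 4.4]
width: 0.146
```

Emit:
send_rows --rows '[[[0,0,-0.2,0,0,0,0],[0,-0.1,-0.4,0,0,0,0],[0,-0.1,-0.6,0,0,0,0],[0,-0.2,-0.8,0,0,0,0],[0,-0.2,-1,0,0,0,0],[0,-0.2,-1,0,0,0,0],[0,-0.2,-1,0,0,0,0],[0,-0.2,-1,0,0,0,0]]]'

```text
clock: 20.6
position: [0.4982, 0.0806, 0.0616]
ee_rot: [0.109, 1.562, -0.106]
force: [8.5, 0.6, 4.1]
width: 0.149
```

Emit:
send_rows --rows '[[[0,0,-0.2,0,0,0,0],[0,-0.1,-0.4,0,0,0,0],[0,-0.1,-0.6,0,0,0,0],[0,-0.2,-0.8,0,0,0,0],[0,-0.2,-1,0,0,0,0],[0,-0.2,-1.1,0,0,0,0],[0,-0.2,-1.1,0,0,0,0],[0,-0.2,-1.1,0,0,0,0]]]'

```text
clock: 21.4
position: [0.4971, 0.0805, 0.0616]
ee_rot: [0.109, 1.562, -0.106]
force: [9.5, 0.4, 3.4]
width: 0.15
```

```bash
python3 - <<'E'
from h import *
im,d=optics.get_image("scene"); np.savez("/tmp/scene9.npz",im=im,d=d)
c=im[195:260,265:355,::-1].astype(float)*1.3; c=np.clip(c,0,255).astype(np.uint8)
cv2.imwrite("pics/scene9.png",cv2.resize(c,None,fx=8,fy=8,interpolation=cv2.INTER_CUBIC))
im,d=optics.get_image("top"); np.savez("/tmp/top9.npz",im=im,d=d)
c=im[140:240,165:285,::-1]
cv2.imwrite("pics/top9.png",cv2.resize(c,None,fx=6,fy=6,interpolation=cv2.INTER_CUBIC))
arc([96],61.7,164.8); print(arm.observe()["ft_torque"])
E
```

```text
now 21.5 [497.1  80.5  61.6] F [9.2 1.7 4.6] yaw -7.8 w 0.15
(np.float64(497.8), np.float64(80.2), 61.7, -8) -> [-0.1 -0.2  0.7] [ 0.2  0.3 -0.1]
[-1.91082174e-03 -2.18011728e+00 -4.87925362e-02]
```

View pics/scene9.png

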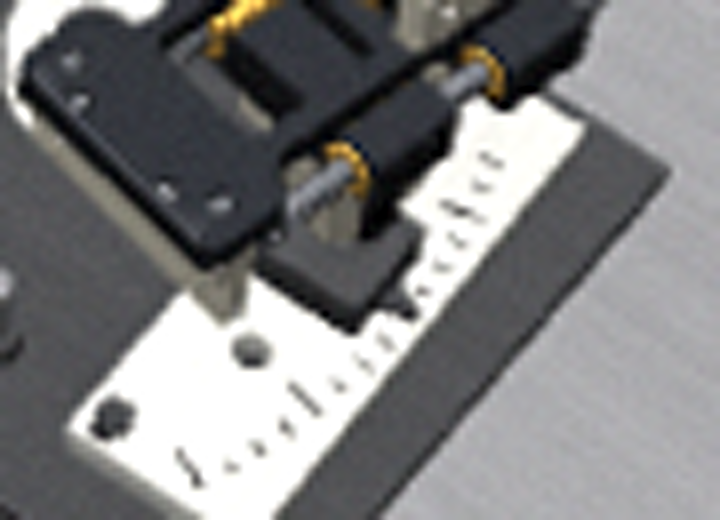

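View pics/top9.png

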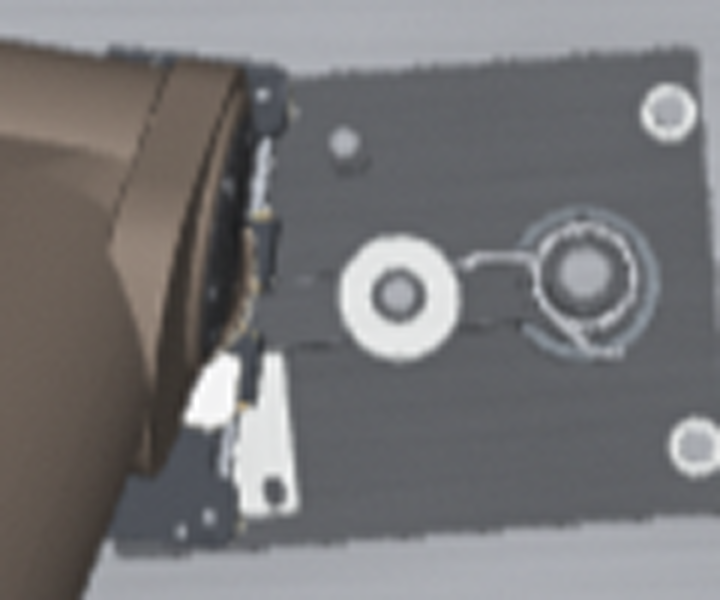

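```bash
python3 - <<'E'
from h import *
def cen(im,x,y,z,n=11):
    g=cv2.cvtColor(im,cv2.COLOR_RGB2GRAY)[y-n:y+n+1,x-n:x+n+1]
    m=(g>170).astype(np.uint8); k,l,st,_=cv2.connectedComponentsWithStats(m); b=1+np.argmax(st[1:,4])
    c=max(cv2.findContours((l==b).astype(np.uint8),cv2.RETR_EXTERNAL,cv2.CHAIN_APPROX_NONE)[0],key=len)
    e=cv2.fitEllipse(c); return np.array(e[0])+[x-n,y-n],e[1]
for f,x,y in(("top",233,175),("top9",231,189)):
    im=np.load(f"/tmp/{f}.npz")["im"]; c,a=cen(im,x,y,0); w=toz("top",*c,.064)[:2]*1000; d=w-PIV
    print(f,c,a,w.round(1),np.hypot(*d),np.degrees(np.arctan2(d[1],d[0])))
# holes by dark blob centroid weight in top0
im=np.load("/tmp/top.npz")["im"]; g=255-cv2.cvtColor(im,cv2.COLOR_RGB2GRAY).astype(float)
for u,v in((200,181),(200,194),(202.5,206.5)):
    u,v=int(round(u)),int(round(v)); P=g[v-3:v+4,u-3:u+4]; P=np.clip(P-60,0,None); yy,xx=np.mgrid[v-3:v+4,u-3:u+4]
    c=((P*xx).sum()/P.sum(),(P*yy).sum()/P.sum()); w=toz("top",*c,.022)[:2]*1000; d=w-PIV; print(c,w.round(1),np.hypot(*d).round(1),np.degrees(np.arctan2(d[1],d[0])).round(2))
im=np.load("/tmp/scene.npz")["im"]; g=255-cv2.cvtColor(im,cv2.COLOR_RGB2GRAY).astype(float)
for u,v in((296.3,238.2),(306.2,228.8),(313.5,218)):
    u,v=int(round(u)),int(round(v)); P=g[v-3:v+4,u-3:u+4]; P=np.clip(P-60,0,None); yy,xx=np.mgrid[v-3:v+4,u-3:u+4]
    c=((P*xx).sum()/P.sum(),(P*yy).sum()/P.sum()); w=toz("scene",*c,.022)[:2]*1000; d=w-PIV; print(c,w.round(1),np.hypot(*d).round(1),np.degrees(np.arctan2(d[1],d[0])).round(2))
E
```

```text
top [232.79216003 175.21325302] (18.66236114501953, 19.15125274658203) [541.7 -10.5] 77.8951689984454 69.95280469843716
top9 [231.04368687 189.13790607] (18.68644905090332, 19.69034194946289) [506.   -5.4] 78.82316821418591 96.58759127986634
(np.float64(199.600341588386), np.float64(180.7472245943638)) [534.6  78.9] 163.8 83.11
(np.float64(199.5475778546713), np.float64(193.76989619377161)) [500.   79.4] 163.8 95.24
(np.float64(202.238570241064), np.float64(206.49210307564422)) [466.3  72.7] 163.8 107.31
(np.float64(295.9126530612245), np.float64(238.4583673469388)) [535.3  79.5] 164.5 82.92
(np.float64(305.99706744868035), np.float64(229.02387934645998)) [501.2  80.4] 164.7 94.81
(np.float64(313.4475920679887), np.float64(217.94900849858357)) [466.8  74.2] 165.1 106.98
```

Emit:
send_rows --rows '[[[0.2,0,0,0,0,0,0],[0.4,0,0,0,0,0,0],[0.4,0,0.2,0,0,0,0],[0.4,0,0.4,0,0,0,0],[0.4,0,0.6,0,0,0,0],[0.4,0.1,0.8,0,0,0,0],[0.4,0.1,1,0,0,0,0],[0.4,0.1,1,0,0,0,0]]]'

```text
clock: 22.3
position: [0.4978, 0.0806, 0.0612]
ee_rot: [0.109, 1.563, -0.106]
force: [8.2, 0.8, 3.7]
width: 0.145
```

Emit:
send_rows --rows '[[[0.2,0,0,0,0,0,0],[0.4,0,0,0,0,0,0],[0.4,0,0,0,0,0,0],[0.6,0,0,0,0,0,0],[0.6,0,0,0,0,0,0],[0.6,0,0,0,0,0,0],[0.6,0,0,0,0,0,0],[0.6,0,0,0,0,0,0]]]'

```text
clock: 23.1
position: [0.4978, 0.0806, 0.0605]
ee_rot: [0.109, 1.563, -0.106]
force: [8.3, 1.7, 4.0]
width: 0.149
```

Emit:
send_rows --rows '[[[0.2,0,0,0,0,0,0],[0.4,0,0,0,0,0,0],[0.6,0,0,0,0,0,0],[0.8,0,0,0,0,0,0],[1,0,0,0,0,0,0],[1.2,0,0,0,0,0,0],[1.4,0,0,0,0,0,0],[1.5,0,0,0,0,0,0]]]'

```text
clock: 23.9
position: [0.498, 0.0807, 0.0591]
ee_rot: [0.109, 1.562, -0.106]
force: [8.6, 0.6, 4.4]
width: 0.148
```

Emit:
send_rows --rows '[[[0,0,0.2,0,0,0,0],[0,0,0.4,0,0,0,0],[0,0,0.6,0,0,0,0],[0,0,0.8,0,0,0,0],[0,0,1,0,0,0,0],[0,0,1,0,0,0,0],[0,0,1,0,0,0,0],[0,0,1,0,0,0,0]]]'

```text
clock: 24.7
position: [0.4987, 0.0807, 0.059]
ee_rot: [0.109, 1.563, -0.105]
force: [8.7, 1.5, 3.7]
width: 0.15
```

Emit:
send_rows --rows '[[[0,0,0.2,0,0,0,0],[0,0,0.4,0,0,0,0],[0,0,0.6,0,0,0,0],[0,0,0.8,0,0,0,0],[0,0,1,0,0,0,0],[0,0,1.2,0,0,0,0],[0,0,1.2,0,0,0,0],[0,0,1.2,0,0,0,0]]]'

```text
clock: 25.5
position: [0.4998, 0.0808, 0.059]
ee_rot: [0.109, 1.563, -0.105]
force: [7.7, 2.0, 2.8]
width: 0.154
```

```bash
python3 - <<'E'
from h import *
plan((499,80.7,59,-8))
im,d=optics.get_image("scene"); np.savez("/tmp/scene10.npz",im=im,d=d)
c=im[205:250,285:340,::-1].astype(float)*1.8; c=np.clip(c,0,255).astype(np.uint8)
cv2.imwrite("pics/scene10.png",cv2.resize(c,None,fx=13,fy=13,interpolation=cv2.INTER_CUBIC))
E
```

```text
now 25.5 [499.8  80.8  59. ] F [7.7 2.  2.8] yaw -7.8 w 0.154
(499, 80.7, 59, -8) -> [-0.  -0.2 -0.8] [ 0.2  0.3 -0.2]
```

View pics/scene10.png

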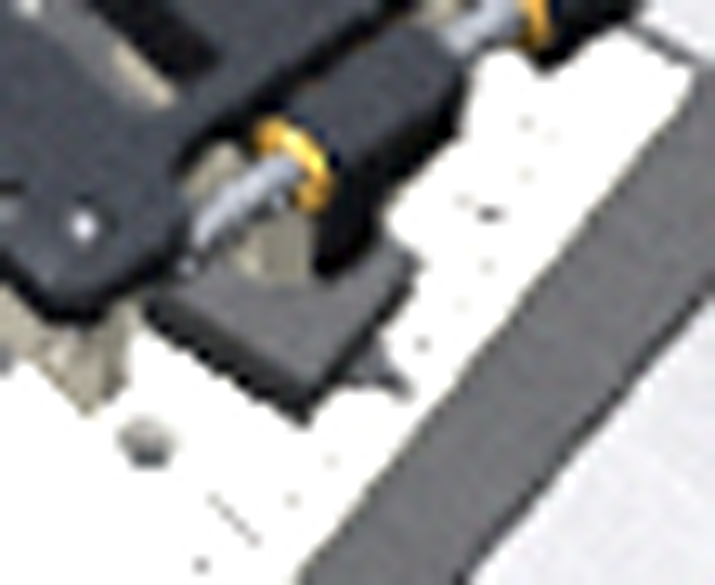

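Emit:
send_rows --rows '[[[0.3,0,-0.2,0,0,0,0],[0.6,0,-0.4,0,0,0,0],[1,0,-0.4,0,0,0,0],[1.4,0,-0.4,0,0,0,0],[1.8,0,-0.4,0,0,0,0],[2.2,0,-0.4,0,0,0,0],[2.6,0,-0.4,0,0,0,0],[3,0,-0.4,0,0,0,0]]]'

```text
clock: 26.35
position: [0.4997, 0.0807, 0.0561]
ee_rot: [0.109, 1.563, -0.105]
force: [8.3, 1.4, 4.7]
width: 0.148
```

Emit:
send_rows --rows '[[[0.3,0,0,0,0,0,0],[0.6,0,0,0,0,0,0],[1,0,0,0,0,0,0],[1.3,0,0,0,0,0,0],[1.6,0,0,0,0,0,0],[1.9,0,0,0,0,0,0],[2.2,0,0,0,0,0,0],[2.5,0,0,0,0,0,0]]]'

```text
clock: 27.15
position: [0.4998, 0.0807, 0.0536]
ee_rot: [0.109, 1.563, -0.105]
force: [8.8, 3.0, 3.7]
width: 0.148
```

Emit:
send_rows --rows '[[[0.3,0,0,0,0,0,0],[0.6,0.1,0,0,0,0,0],[0.9,0.1,0,0,0,0,0],[1.2,0.2,0,0,0,0,0],[1.4,0.2,0,0,0,0,0],[1.6,0.2,0,0,0,0,0],[1.7,0.2,0,0,0,0,0],[1.7,0.2,0,0,0,0,0]]]'

```text
clock: 27.95
position: [0.4998, 0.0808, 0.0519]
ee_rot: [0.109, 1.563, -0.105]
force: [8.3, 2.1, 3.9]
width: 0.152
```

Almost home: tip at about 12.1 mm. I'll go on in small steps until the collar and floor push back.

Emit:
send_rows --rows '[[[0.1,0,0,0,0,0,0],[0.2,0,0,0,0,0,0],[0.3,0,0,0,0,0,0],[0.4,0,0,0,0,0,0],[0.5,0,0,0,0,0,0],[0.5,0,0,0,0,0,0],[0.5,0,0,0,0,0,0],[0.5,0,0,0,0,0,0]]]'

```text
clock: 28.75
position: [0.4999, 0.0808, 0.0518]
ee_rot: [0.109, 1.562, -0.105]
force: [6.5, 2.1, 11.1]
width: 0.148
```

Home: z stopped at 51.8 mm and Fz rose to 11 N. Next I'll ease the side load over to the hole wall before letting go.

Emit:
send_rows --rows '[[[-0.1,0,0.1,0,0,0,0],[-0.3,0,0.3,0,0,0,0],[-0.3,0,0.5,0,0,0,0],[-0.3,0,0.7,0,0,0,0],[-0.3,0,0.8,0,0,0,0],[-0.3,0,0.8,0,0,0,0],[-0.3,0,0.8,0,0,0,0],[-0.3,0,0.8,0,0,0,0]]]'

```text
clock: 29.55
position: [0.5, 0.0808, 0.0518]
ee_rot: [0.109, 1.564, -0.105]
force: [6.1, 1.1, 9.5]
width: 0.149
```

Emit:
send_rows --rows '[[[-0.2,0,0.2,0,0,0,0],[-0.4,0,0.4,0,0,0,0],[-0.4,0,0.6,0,0,0,0],[-0.4,0,0.8,0,0,0,0],[-0.4,0,0.8,0,0,0,0],[-0.4,0,0.8,0,0,0,0],[-0.4,0,0.8,0,0,0,0],[-0.4,0,0.8,0,0,0,0]]]'

```text
clock: 30.35
position: [0.5001, 0.0808, 0.0518]
ee_rot: [0.109, 1.565, -0.105]
force: [5.1, 2.4, 4.5]
width: 0.151
```

Emit:
send_rows --rows '[[[0,0,0.4,0,0,0,0],[0,0,0.8,0,0,0,0],[0,0,1.2,0,0,0,0],[0,0,1.6,0,0,0,0],[0,0,2,0,0,0,0],[0,0,2,0,0,0,0],[0,0,2,0,0,0,0],[0,0,2,0,0,0,0]]]'

```text
clock: 31.15
position: [0.5004, 0.0808, 0.0518]
ee_rot: [0.109, 1.568, -0.105]
force: [0.3, 3.5, 13.2]
width: 0.153
```

Emit:
send_rows --rows '[[[-0.2,0.1,0,0,0,0,0],[-0.4,0.2,0,0,0,0,0],[-0.5,0.3,0,0,0,0,0],[-0.5,0.4,0,0,0,0,0],[-0.5,0.4,0,0,0,0,0],[-0.5,0.4,0,0,0,0,0],[-0.5,0.4,0,0,0,0,0],[-0.5,0.4,0,0,0,0,0]]]'

```text
clock: 31.95
position: [0.5003, 0.0808, 0.0518]
ee_rot: [0.109, 1.568, -0.105]
force: [1.2, 1.8, 6.7]
width: 0.15
```

```bash
python3 - <<'E'
from h import *
plan((500,80.8,100,-8))
im,d=optics.get_image("scene"); np.savez("/tmp/scene11.npz",im=im,d=d)
c=im[205:250,285:340,::-1].astype(float)*1.8; c=np.clip(c,0,255).astype(np.uint8)
cv2.imwrite("pics/scene11.png",cv2.resize(c,None,fx=13,fy=13,interpolation=cv2.INTER_CUBIC))
E
```

```text
now 31.95 [500.3  80.8  51.8] F [1.2 1.8 6.7] yaw -7.8 w 0.15
(500, 80.8, 100, -8) -> [-48.2   0.1  -0.3] [ 0.2 -0.  -0.1]
```

View pics/scene11.png

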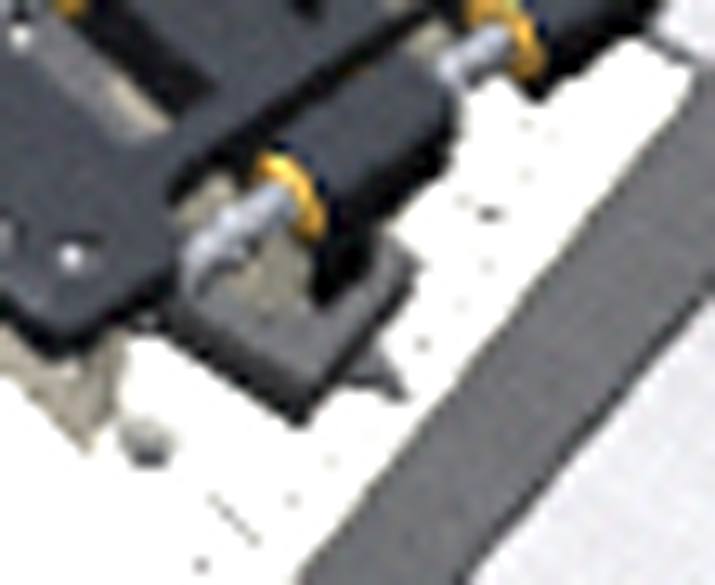

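Emit:
send_rows --rows '[[[-0.2,0,0,0,0,0,16],[-0.3,0,0,0,0,0,18],[-0.3,0,0,0,0,0,22],[-0.3,0,0,0,0,0,28],[-0.3,0,0,0,0,0,35],[-0.3,0,0,0,0,0,40],[-0.3,0,0,0,0,0,40],[-0.3,0,0,0,0,0,40]]]'

```text
clock: 32.8
position: [0.5003, 0.0791, 0.0516]
ee_rot: [0.108, 1.568, -0.108]
force: [0.1, -0.3, -0.0]
width: 0.397
```

```bash
python3 - <<'E'
from h import *
plan((500,80.8,100,-8))
im,d=optics.get_image("scene"); np.savez("/tmp/scene12.npz",im=im,d=d)
c=im[205:250,285:340,::-1].astype(float)*1.8; c=np.clip(c,0,255).astype(np.uint8)
cv2.imwrite("pics/scene12.png",cv2.resize(c,None,fx=13,fy=13,interpolation=cv2.INTER_CUBIC))
E
```

```text
now 32.8 [500.3  79.1  51.6] F [ 0.1 -0.3 -0. ] yaw -7.9 w 0.397
(500, 80.8, 100, -8) -> [-48.4   1.6  -0.6] [ 0.1 -0.   0. ]
```

View pics/scene12.png

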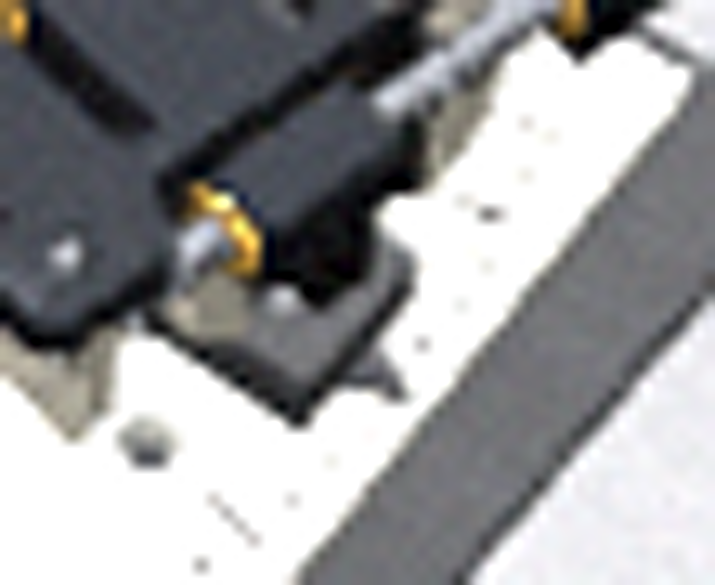

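The arm stayed at the mark: the block edge and the pointer at crop (385,380) have not moved. Retracting straight up now.

Emit:
send_rows --rows '[[[-6,1,0,0,0,0,40],[-16,1,0,0,0,0,40],[-30,1,0,0,0,0,40],[-50,1,0,0,0,0,40],[-75,1,0,0,0,0,40],[-105,1,0,0,0,0,40],[-135,1,0,0,0,0,40],[-160,1,0,0,0,0,40]]]'

```text
clock: 33.65
position: [0.5007, 0.0799, 0.2141]
ee_rot: [0.109, 1.567, -0.108]
force: [1.3, -0.2, -0.6]
width: 0.403
```

Emit:
send_rows --rows '[[[0,-20,0,0,0,0,40],[-5,-55,0,0,0,0,40],[-10,-95,0,0,0,0,40],[-10,-135,0,0,0,0,40],[-10,-175,0,0,0,0,40],[-10,-210,0,0,0,0,40],[-10,-230,0,0,0,0,40],[-10,-230,0,0,0,0,40]]]'

```text
clock: 34.45
position: [0.4681, -0.1512, 0.2227]
ee_rot: [0.112, 1.567, -0.113]
force: [1.5, -0.0, -0.2]
width: 0.399
```

```bash
python3 - <<'E'
from h import *
plan((500,80.8,100,-8))
for n in("scene","top"):
    im,d=optics.get_image(n); np.savez(f"/tmp/{n}13.npz",im=im,d=d)
    cv2.imwrite(f"pics/{n}13.png",im[:,:,::-1])
    C=cloud(n,d)*1000
    u,v=map(int,np.round(proj(n,(.500,.081,.087)))); print(n,u,v)
    c=im[v-40:v+40,u-50:u+50,::-1]; cv2.imwrite(f"pics/{n}13c.png",cv2.resize(c,None,fx=7,fy=7,interpolation=cv2.INTER_CUBIC))
    B=C[v-20:v+20,u-20:u+20].reshape(-1,3); Q=B[(abs(B[:,0]-500)<25)&(abs(B[:,1]-81)<25)&(B[:,2]>75)&(B[:,2]<110)]
    print(len(Q),Q.mean(0) if len(Q) else "",np.percentile(Q[:,2],90) if len(Q) else "")
E
```

```text
now 34.45 [ 468.1 -151.2  222.7] F [ 1.5 -0.  -0.2] yaw -8.2 w 0.399
(500, 80.8, 100, -8) -> [122.5 234.2  -1.7] [-0.2  0.1  0. ]
scene 309 213
100 [504.23358547  82.23197528  84.95651045] 88.9964820700833
top 196 191
62 [501.97191444  79.08691825  86.21136961] 89.26049828983811
```

View pics/scene13c.png

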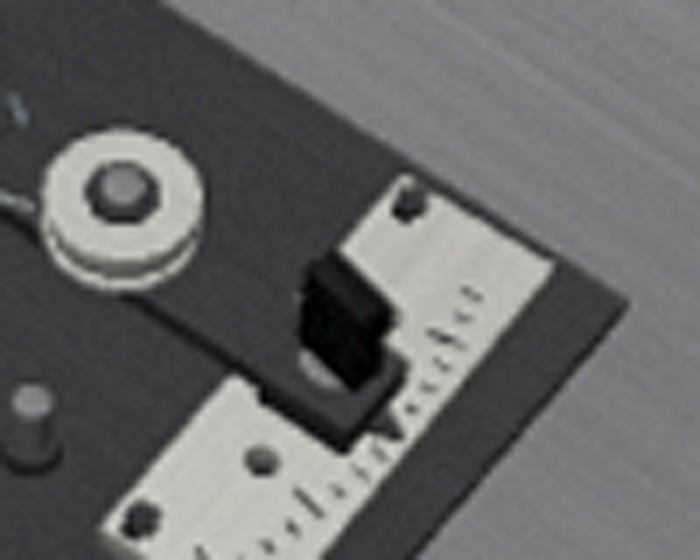

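View pics/scene13.png

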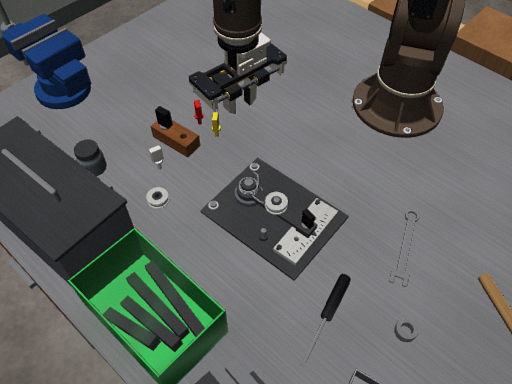

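View pics/top13.png

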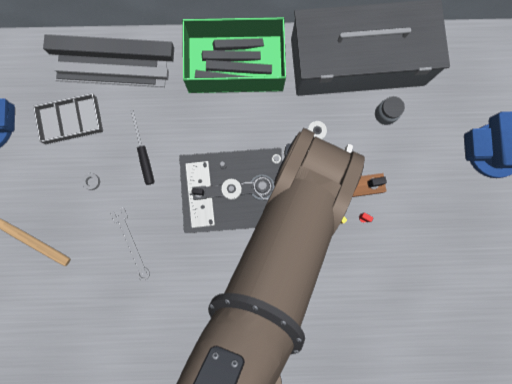

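The pin stands upright with its top at about 87 mm (12+75, so home). The collar sits on the block at crop (325,370), the pointer covers the 24 mark at crop (390,430), and the 12 hole at crop (262,460) is free. The robot is clear and the other things have not moved, so I'm handing in.

```bash
python3 - <<'E'
from h import *
print(arm.sign_off())
E
```

```text
the job is handed in; nothing more can be done
None
```

The belt tensioner is locked at the 24-degree mark with the slim pin, and I handed the job in at about 34.5 s of the 72 s allowed.

- **Swing:** I took the slim pin from the rack, lowered it into the bush and touched the index plate lightly (2.5 N). I then swung the arm about 26° steadily round its pivot, with a side load of 9.5 N at most.
- **Finding the hole:** Feeling along with 3–5 N of pressure, I passed the hole by about 3 mm. The pin entered when I came back with a little more push. A sideways test after entry did not settle whether it was in the hole. What settled it was that the pin went down well past the plate level.
- **Home:** The pin stopped at a tip height of about 12 mm with 11 N of push. I eased the side load onto the hole wall before letting go, which briefly took the push to 13 N, below the 20 N limit.

In the last pictures the collar is on the block, the grip top is at about 87 mm as it should be when home, and the pointer covers the 24-degree mark. The arm did not move when I let go. The stout pin, spanner, screwdriver and spare roller were not touched and show no shift. The arm hid part of the rack area in the top view, but the scene view shows it clearly.

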